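# Show a vial's base to the inspection camera

### The job

Slide the shallow round metal dish across the table, without picking it up, until it sits centred on the dark round mark in front of the inspection camera, and let go of it there. Then take the tall vial out of the rack and hold it up over the dish with its middle level with the lens and straight in front of it, above the centre of the mark, tipped about 40 degrees from upright so that its base is turned towards the lens and its cork away from it. Finish while still holding it there, quite still; leave the two short vials standing in the rack and the candle cup and tape roll where they are.

Things in the scene. Friction and masses are not known exactly. Their poses are not given: they have to be found in the camera images.
- camera_stand: Fixed inspection camera on a stand: 90 x 90 x 12 mm dark foot, post 222 mm high, grey head 60 x 50 x 44 mm centred 200 mm up. Origin under the foot's centre, z up; the lens looks level along the body's own -x. On the table before it lies a black disc mark, radius 72 mm, joined to the foot by a 12 mm strip; its centre is 190 mm along -x. The mark is flush: the dish slides over it.
- lens (a point): Centre of the lens's front face, 200 mm above the table, 50 mm in front of the stand's origin; axes as the stand's.
- focus (a point): The point in the air where the camera is focused: 140 mm straight in front of the lens, 200 mm above the table, directly above the centre of the round mark; axes as the stand's (x points from here to the lens, z up).
- mark (a point): Centre of the round dark mark on the table, straight below the focus point.
- dish: Loose shallow round aluminium dish, 200 g, open at the top: 130 mm across the rim, 110 mm across the underside, 26 mm high, wall and floor 4 mm thick. Origin at the centre of its underside. Fingers can push it from outside, or from inside against the wall (inside width about 100 mm at the floor).
- rack: Fixed wooden rack, 60 x 190 x 22 mm (x, y, z of its own frame), origin at the centre of its underside. Three wells in a row along its y axis at y = -60, 0 and +60 mm, 28 mm across and 14 mm deep (well floor 8 mm above the table).
- tall_vial: Tall vial of dark red-brown glass with a cork, 68 mm high, 30 g, standing in one of the three wells: round body 26 mm across up to 58 mm, cork 17 mm across above. Origin at the centre of its underside, z along its axis to the cork.
- vial_mid (a point): Middle of the tall vial, on its axis 34 mm above its underside.
- vial_base (a point): Centre of the tall vial's underside.
- short_vial_a: Short cream vial with a cork, 54 mm high, 26 mm across (body up to 45 mm, cork 17 mm across), 30 g, in another well of the rack; origin at the centre of its underside.
- short_vial_b: The second short vial, like the first, in the remaining well.
- candle_cup: Bystander: loose brown candle glass, 64 mm across, 62 mm high; origin at the centre of its underside.
- tape: Bystander: loose roll of black tape lying flat, 62 mm across, 19 mm high; origin at the centre of its underside.

How it is judged:
By the outcome, as a careful person would: the job done as asked, in the order asked, and still so for the second after the job is handed in, while the arm keeps its last pose, push and grip.
It also fails if it takes over 64 s, if anything falls off the work surface, if the arm or the gripper's body presses on something with over 40 N, if the wrist force passes 120 N, or if a joint passes its speed limit or range.

### The arm

A 6-joint arm with a two-finger parallel gripper is mounted at the origin on a cart in front of the work surface, level with it; the furniture and walls round the work are solid. World frame = base frame: x ahead of the robot, y to its left, z up, the work surface at z = 0. Lengths are in m, angles in degrees, forces in N, time in s.
With the tool pointing down it reaches from about 0.35 to 0.875 m from the base axis. Payload 4.2 kg.
Tool frame: the origin (TCP) lies on the centre line of the jaws, within the pads' length; the fingertips stand 25 mm ahead of it and the grasp point (between the pads) lies 6 mm ahead of it (finger_overhang is the distance from the TCP to the fingertips, in m); z points along the fingers, y is the line along which they close (so a half turn about z gives the same grasp; the last joint's range is limited). The gripper opens to 87 mm and grips with 3 to 60 N. Pads are 19 mm wide; open, the fingers measure 117 mm over their backs; the gripper's body (75 mm by 190 mm) begins 51 mm behind the grasp point.
Start: joints at [-49.355, 22.042, 0.453, 0, -68.411, -14.817], TCP at [0.272, -0.563, 0.222] pointing down, gripper open.
Joint ranges: [-179.83, 179.83], [-69.29, 118.12], [-61.27, 80.66], [-181.25, 117.63], [-171.15, -9.14], [-177.46, 177.46]. Speed limits (degrees/s): [159.86, 159.86, 180, 180, 180, 180].

### API

Orientations are given as a 3x3 rotation matrix whose columns are the frame's x, y, z axes.
In Python, from station import sense, capture, finish_job, spot_in, tip_of, finger_overhang gives the robot as it stands. The module is installed in compiled form; this text tells all that it offers.
- The arm moves only by the tool servo_tool, never from a script. Its arguments are lists of equal length, an entry for each row: "slide": the shift along the tool's x, y, z in m, a list of three; "spin": the turn about the tool's z in degrees; "grip": the closure, from 0 (fully open) to 1 (shut). A call has exactly 5 rows; each row is the pose to reach, as a shift and turn from the pose commanded when the call began, along the tool's axes at that moment; what a row does not reach only later rows make up. A row lasts 1/12 s, in which the tool goes at most 41.7 mm and 7.16 degrees, less where a joint would pass 70% of its speed; a pose out of reach is approached as far as the arm can. A call with a gripper value outside its range is refused whole. The fingers move at their own pace and stop on an object; the grip force is fixed at half the most. Time passes only in rows, so rows that repeat a pose let the fingers close, or fill a call up. It gives the time, the measured TCP pose, the force, the opening and the grip force at its end, in the units of the state.
- sense(): the state, without advancing time (a new reading comes with each control period).
- capture(name): name is "scene" or "top"; returns a dict with "pixels" (400x640x3 uint8, blue, green, red), "depth" (400x640 float32, m along the optical axis (not along the pixel's ray), 0 where there is no reading), "fx", "fy", "cx", "cy" (pixels), "k1" (the pictures are not rectified: a ray, as slopes to the right and down, at radius r is drawn at 1 + k1 r^2 times it, then the intrinsics apply), "R" (3x3) and "t" (3): a world point X has camera coordinates R X + t. Camera axes: x right, y down, z forward; pixel columns grow to the right and rows downward; lengths in m; the calibration is good to about 2 mm. A picture is of the moment at which its call begins.
- finish_job(): hands the job in; it is judged then, once.
Trained networks look in the newest picture that a camera, given by its name, has taken for a name from the list of things; names that differ only in an ending like _2 or _b are one class to them, and where a whole thing is asked for, a point or a joint stands for the part that bears it (a point fixed in the world has none). Each returns a list of dicts, best first, with "conf" (0 to 1); they miss things now and then, are a little off and sometimes report something else, mostly with a low value. They report only what shows in the picture. A call takes as long as a camera call.
- spot_in(thing, camera): "point" ([x, y, z] in m, in world coordinates, good to about 4 mm: the middle of the surface that is visible of it).
- tip_of(thing, camera): "point" ([x, y, z] in m, in world coordinates, good to about 4 mm: a listed point, or the origin of a listed thing).
The state is a dict: "time_s": time; "joints": joint angles; "joint_velocities": joint speeds; "effort": joint torques, N m; "tcp_pos": TCP position; "ee_rot": TCP orientation; "wrist_force": force on the tool from outside, world axes, zero at the start; "moment": the same for the moment, N m; "gripper_width": opening from 0.0 (shut) to 1.0 (fully open); "gripper_force": force on a finger pad.
Only numpy, scipy, OpenCV 4.12 (cv2) and the standard library are available. Lean on these libraries where they do the work, as an engineer would, in place of code of your own. Each camera call takes 0.05 s, during which the arm holds its last target. There are 200 camera calls.

## Working session

There is one attempt and no reset: what is moved stays moved. The work goes in short steps, Python scripts to look and compute and a tool call to move; the robot and the scene stay as the last step left them, time stands still between calls to the robot, and variables do not carry over. Pictures are saved under pics/ and viewed, at most 12 in all, crops included, and the job is handed in when it is done.

Besides the shell and the picture viewer there is one more tool, called after "Call:" by a JSON object that holds its "method" and its "body", one argument or row to a line. servo_tool: Moves the arm, as the interface text tells. Its arguments: {"type":"object","properties":{"slide":{"type":"array"},"spin":{"type":"array"},"grip":{"type":"array"}},"required":["slide","spin","grip"]}

```bash
mkdir -p pics; python3 - <<'E'
from station import *
import cv2, numpy as np
for c in ["scene","top"]:
    d=capture(c); cv2.imwrite(f"pics/{c}0.png",d["pixels"])
    print(c,d["fx"],d["cx"],d["cy"],d["k1"],(-d["R"].T@d["t"]).round(3),d["R"].round(2).tolist())
    for n in ["camera_stand","lens","focus","mark","dish","rack","tall_vial","vial_mid","vial_base","short_vial_a","candle_cup","tape"]:
        print(n,[(np.round(q["point"],3).tolist(),round(q["conf"],2)) for q in tip_of(n,c)[:3]],[(np.round(q["point"],3).tolist(),round(q["conf"],2)) for q in (spot_in(n,c) if n not in("focus","mark") else [])[:2]])
s=sense();print(s["time_s"],s["ee_rot"],finger_overhang,s["wrist_force"])
E
```

```text
scene 468.0198491646692 316.46721785046316 203.0221883193347 -0.08070221946740871 [0.024 0.685 0.913] [[-0.74, -0.67, 0.0], [-0.46, 0.49, -0.74], [0.5, -0.55, -0.67]]
camera_stand [([0.768, -0.042, -0.002], 0.85)] [([0.704, -0.021, 0.003], 0.92)]
lens [([0.713, -0.031, 0.2], 0.97)] [([0.698, -0.021, 0.001], 0.87)]
focus [] []
mark [([0.582, -0.0, -0.0], 0.66)] []
dish [([0.424, -0.233, -0.001], 0.92)] [([0.425, -0.242, 0.002], 0.76)]
rack [([0.509, 0.284, -0.001], 0.7), ([0.508, 0.223, 0.047], 0.16)] [([0.493, 0.298, 0.021], 0.71)]
tall_vial [([0.504, 0.223, 0.01], 0.44)] [([0.497, 0.224, 0.057], 0.62)]
vial_mid [([0.506, 0.224, 0.044], 0.69), ([0.511, 0.344, 0.008], 0.24), ([0.504, 0.221, 0.013], 0.16)] [([0.501, 0.228, 0.059], 0.65)]
vial_base [([0.505, 0.22, 0.01], 0.73), ([0.51, 0.282, 0.005], 0.47)] []
short_vial_a [([0.513, 0.348, 0.007], 0.49)] [([0.505, 0.288, 0.042], 0.71), ([0.504, 0.351, 0.047], 0.59)]
candle_cup [([0.682, 0.123, -0.002], 0.94), ([0.503, 0.222, 0.009], 0.72)] [([0.68, 0.125, 0.034], 0.59), ([0.504, 0.351, 0.043], 0.42)]
tape [([0.62, -0.268, -0.002], 0.51)
[... 575 characters left out ...]
.282, 0.021], 0.87)]
tall_vial [([0.506, 0.224, 0.011], 0.61)] []
vial_mid [([0.509, 0.222, 0.041], 0.53)] []
vial_base [([0.505, 0.221, 0.004], 0.62)] []
short_vial_a [([0.509, 0.285, 0.007], 0.63), ([0.509, 0.346, 0.006], 0.52)] [([0.509, 0.343, 0.043], 0.53)]
candle_cup [([0.51, 0.224, 0.038], 0.7), ([0.687, 0.119, -0.002], 0.66), ([0.584, 0.0, 0.202], 0.6)] [([0.692, 0.123, 0.013], 0.68)]
tape [([0.618, -0.268, -0.004], 0.65), ([0.509, 0.286, 0.005], 0.56)] [([0.617, -0.268, 0.013], 0.77)]
2.3 [[-9.00101004e-01 -4.35681286e-01 -1.62617910e-05]
 [-4.35681286e-01  9.00101003e-01  3.07726379e-05]
 [ 1.23019192e-06  3.47834402e-05 -9.99999999e-01]] 0.025 [-0.5716622   0.95988124 -0.43582124]
```

View pictures.

View pics/scene0.png

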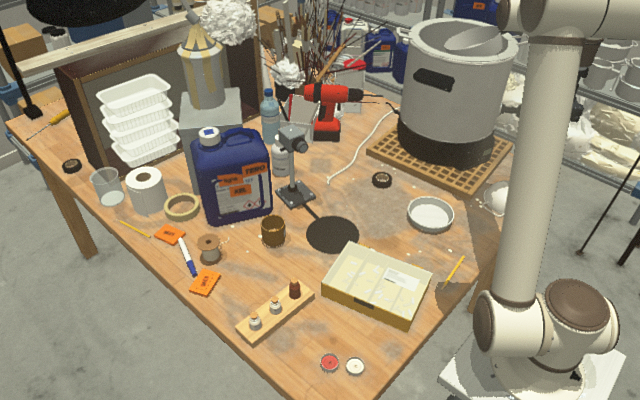

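View pics/top0.png

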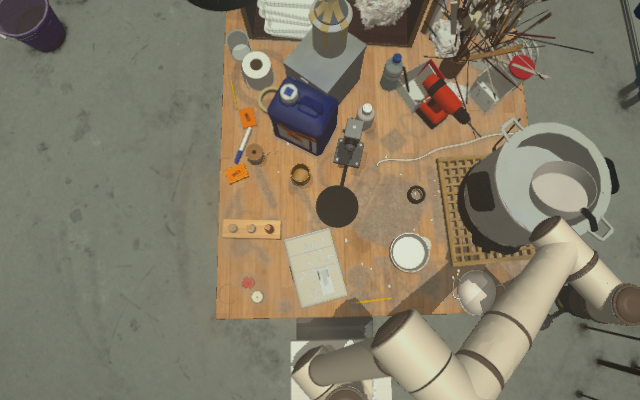

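The scene view shows the dish at (430,214), the mark at (332,235) with the camera stand at (294,170), the rack at (275,312) with the tall vial at its right-hand end (294,290), the cup at (272,231) and the tape at (382,180). There is also a tray box near (377,285) and a big pot near (455,100). Next I'll measure these more precisely.

```bash
cat > h.py <<'E'
from station import *
import cv2, numpy as np
def cloud(d):
    K=np.array([[d["fx"],0,d["cx"]],[0,d["fy"],d["cy"]],[0,0,1]])
    v,u=np.mgrid[0:400,0:640]
    uv=np.stack([u,v],-1).reshape(-1,1,2).astype(float)
    n=cv2.undistortPoints(uv,K,np.array([d["k1"],0,0,0,0])).reshape(400,640,2)
    ray=np.dstack([n,np.ones((400,640))])
    R=np.array(d["R"]);t=np.array(d["t"])
    P=(ray*d["depth"][...,None]-t)@R
    C=-R.T@t; w=ray@R
    P[d["depth"]==0]=np.nan
    return P,C,w
def plane(C,w,z): return C+w*((z-C[2])/w[...,2])[...,None]
def circ(pts):
    c,r=cv2.minEnclosingCircle(pts.astype(np.float32).reshape(-1,1,2)); 
    A=np.c_[2*pts,np.ones(len(pts))]; s=np.linalg.lstsq(A,(pts**2).sum(1),rcond=None)[0]
    return s[:2].round(4),round(float(np.sqrt(s[2]+s[:2]@s[:2])),4)
E
python3 - <<'E'
from h import *
for c,seed in [("scene",(332,235)),("top",(337,206))]:
    d=capture(c);P,C,w=cloud(d);g=d["pixels"].max(2)
    m=(g<55).astype(np.uint8); m=cv2.morphologyEx(m,cv2.MORPH_OPEN,np.ones((9,9),np.uint8))
    _,L=cv2.connectedComponents(m); m=(L==L[seed[1],seed[0]]).astype(np.uint8)
    k=max(cv2.findContours(m,cv2.RETR_EXTERNAL,cv2.CHAIN_APPROX_NONE)[0],key=len)[:,0]
    Q=plane(C,w,0.)[k[:,1],k[:,0],:2]; 
    f=circ(Q)
    for _ in range(3):
        e=np.abs(np.hypot(*(Q-f[0]).T)-f[1]); f2=circ(Q[e<max(.003,np.median(e)*2)]);f=f2
    print(c,"mark",f,"pix z",P[seed[1],seed[0]].round(4))
    # dish rim
    x,y,z=P[...,0],P[...,1],P[...,2]
    s=(np.hypot(x-.423,y+.231)<.09)&(z>.021)&(z<.04); print("rim",s.sum(),circ(P[s][:,:2]),np.nanmedian(z[s]))
    s=(abs(x-.506)<.03)&(abs(y-.224)<.03)&(z>.05)&(z<.09); print("vial",np.nanmedian(P[s],0).round(4),P[s].min(0).round(3),P[s].max(0).round(3))
    s=(abs(x-.505)<.06)&(abs(y-.285)<.13)&(z>.016)&(z<.028); r=cv2.minAreaRect(P[s][:,:2].astype(np.float32)); print("rack",r)
    if c=="top":
        for X in np.arange(.2,.86,.04):
            print("%.2f"%X,[int(1000*np.nanmax(np.append(z[(abs(x-X)<.02)&(abs(y-Y)<.02)],-.99))) for Y in np.arange(-.6,.41,.04)])
E
```

```text
scene mark (array([ 1.1642, -0.626 ]), 1.3596) pix z [ 0.5807  0.0066 -0.0007]
rim 223 (array([ 0.4221, -0.2275]), 0.0611) 0.0245170869121562
vial [0.5027 0.2299 0.0624] [0.494 0.215 0.05 ] [0.519 0.239 0.079]
rack ((0.5046247839927673, 0.27183181047439575), (0.2236488312482834, 0.08186442404985428), 80.18525695800781)
top mark (array([0.898 , 0.0376]), 1.169) pix z [ 0.5827 -0.0015  0.0025]
rim 182 (array([ 0.4223, -0.233 ]), 0.0621) 0.024634681568692293
vial [0.5044 0.2209 0.067 ] [0.497 0.21  0.052] [0.519 0.233 0.08 ]
rack ((0.5097873210906982, 0.2819206118583679), (0.18831683695316315, 0.060742318630218506), 87.71505737304688)
0.20 [-990, -990, 337, 336, 11, -990, -6, 660, 685, 704, 713, 731, 737, 737, 730, 593, 441, -990, -990, -990, -990, -990, -990, -990, -990, -990]
0.24 [-990, 592, 587, 43, 50, 47, 636, 667, 682, 688, 686, 716, 735, 737, 737, 7, 6, 5, 53, 5, 6, 8, 5, 5, 7, 4]
0.28 [578, 593, 593, 555, 57, 611, 640, 658, 668, 661, 5, 11, 719, 734, 722, 58, 61, 60, 59, 6, 6, 16, 16, 6, 4, 4]
0.32 [581, 588, 581, 569, 591, 615, 632, 637, 632, 7, 8, 6, 4, 5, 56, 59, 61, 58, 62,
[... 728 characters left out ...]
, 9, 8, 6, 7, 6, 7, 6, 5, 6, 8, 7, 4]
0.64 [372, 359, 356, 284, 390, 393, 34, 7, 24, 22, 5, 6, 12, 6, 7, 9, 6, 7, 64, 9, 8, 8, 6, 7, 8, 4]
0.68 [393, 390, 387, 393, 396, 398, 34, 10, 10, 7, 8, 10, 8, 8, 8, 8, 7, 66, 63, 64, 6, 8, 9, 17, 21, 6]
0.72 [391, 391, 393, 396, 403, 406, 34, 7, 11, 13, 13, 23, 21, 19, 220, 202, 9, 60, 65, 64, 6, 55, 58, 19, 20, 5]
0.76 [-990, 72, 89, 33, 171, 34, 28, 12, 11, 11, 11, 14, 6, 226, 228, 222, 221, 226, 212, 6, 10, 61, 62, 56, 16, 7]
0.80 [53, 77, 12, 13, 175, 187, 14, 7, 8, 6, 7, 8, 7, 225, 229, 201, 238, 235, 235, 223, 203, 56, 61, 19, 6, 5]
0.84 [55, 16, 11, 7, 123, 192, 194, 188, 5, 9, 8, 8, 100, 107, 191, 230, 257, 266, 271, 270, 231, 7, 15, 19, 7, 6]
```

```bash
python3 - <<'E'
from h import *
for c in ["scene","top"]:
    d=capture(c);P,C,w=cloud(d);g=d["pixels"].max(2);Q=plane(C,w,0.)[...,:2]
    near=np.hypot(Q[...,0]-.582,Q[...,1]+.002)<.12
    print(c,"dark",np.percentile(g[near],[5,20,40,60,80]))
    t,_=cv2.threshold(g[near].reshape(-1,1),0,255,cv2.THRESH_OTSU)
    m=((g<t)&near).astype(np.uint8); m=cv2.morphologyEx(m,cv2.MORPH_OPEN,cv2.getStructuringElement(2,(15,15)))
    n,L,st,ce=cv2.connectedComponentsWithStats(m); i=1+st[1:,4].argmax()
    k=max(cv2.findContours((L==i).astype(np.uint8),0,1)[0],key=len)[:,0]
    q=Q[k[:,1],k[:,0]]; f=circ(q); e=np.abs(np.hypot(*(q-f[0]).T)-f[1]); print("mark",t,circ(q),circ(q[e<.003]),Q[L==i].mean(0).round(4))
    s=(P[...,0]>.25)&(P[...,0]<.56)&(P[...,1]>-.05)&(P[...,1]<.208)&(P[...,2]>.045)&(P[...,2]<.075)
    m=cv2.morphologyEx(s.astype(np.uint8),cv2.MORPH_OPEN,np.ones((4,4),np.uint8))>0
    print("box",cv2.boxPoints(cv2.minAreaRect(P[m][:,:2].astype(np.float32))).round(3).tolist())
E
```

```text
scene dark [ 72.  76. 177. 196. 220.]
mark 140.0 (array([0.5872, 0.0035]), 0.068) (array([0.5856, 0.0036]), 0.0687) [0.5866 0.0046]
box [[nan, nan], [nan, nan], [nan, nan], [nan, nan]]
top dark [ 63.  65. 149. 165. 181.]
mark 119.0 (array([ 5.834e-01, -2.000e-04]), 0.0704) (array([ 5.834e-01, -2.000e-04]), 0.0704) [ 5.829e-01 -2.000e-04]
box [[nan, nan], [nan, nan], [nan, nan], [nan, nan]]
```

Call:
{"method": "servo_tool", "body": {
  "slide": [
    [0,0,0],
    [0,0,0],
    [0,0,0],
    [0,0,0],
    [0,0,0]
  ],
  "spin": [7,14,21,28,35],
  "grip": [0.45,0.45,0.45,0.45,0.45]
}}

```text
time_s: 2.92
tcp_pos: [0.2723, -0.5625, 0.2223]
ee_rot: [[-0.986, 0.165, 0.0], [0.165, 0.986, -0.0], [-0.0, -0.0, -1.0]]
wrist_force: [-0.3, -1.3, 0.2]
gripper_width: 0.707
gripper_force: 0.0
```

```bash
python3 - <<'E'
from h import *
for c in ["scene","top"]:
    d=capture(c);P,C,w=cloud(d);P=np.nan_to_num(P)
    s=(P[...,0]>.25)&(P[...,0]<.56)&(P[...,1]>-.05)&(P[...,1]<.208)&(P[...,2]>.045)&(P[...,2]<.075)
    m=cv2.morphologyEx(s.astype(np.uint8),cv2.MORPH_OPEN,np.ones((4,4),np.uint8))>0
    print("box",cv2.boxPoints(cv2.minAreaRect(P[m][:,:2].astype(np.float32))).round(3).tolist())
E
```

```text
box [[-0.01600000075995922, 0.05999999865889549], [0.035999998450279236, -0.14100000262260437], [0.515999972820282, -0.017999999225139618], [0.46399998664855957, 0.18400000035762787]]
box [[-0.013000000268220901, 0.0560000017285347], [0.023000000044703484, -0.09700000286102295], [0.5040000081062317, 0.017000000923871994], [0.46799999475479126, 0.17000000178813934]]
```

Call:
{"method": "servo_tool", "body": {
  "slide": [
    [-0.01,0.037,0],
    [-0.02,0.074,0],
    [-0.03,0.112,0],
    [-0.04,0.15,0],
    [-0.05,0.188,0]
  ],
  "spin": [5,10,15,20,25],
  "grip": [0.45,0.45,0.45,0.45,0.45]
}}

```text
time_s: 3.43
tcp_pos: [0.352, -0.3834, 0.2224]
ee_rot: [[-0.827, 0.563, 0.0], [0.563, 0.827, -0.0], [-0.0, -0.0, -1.0]]
wrist_force: [1.7, -0.0, -0.3]
gripper_width: 0.548
gripper_force: 0.0
```

Call:
{"method": "servo_tool", "body": {
  "slide": [
    [0.006,0.034,0.015],
    [0.012,0.068,0.03],
    [0.018,0.102,0.045],
    [0.024,0.136,0.06],
    [0.028,0.166,0.08]
  ],
  "spin": [0,0,0,0,0],
  "grip": [0.45,0.45,0.45,0.45,0.45]
}}

```text
time_s: 3.85
tcp_pos: [0.423, -0.2302, 0.1429]
ee_rot: [[-0.83, 0.558, 0.003], [0.558, 0.83, -0.001], [-0.003, 0.001, -1.0]]
wrist_force: [0.5, -1.3, -0.4]
gripper_width: 0.553
gripper_force: 0.0
```

Call:
{"method": "servo_tool", "body": {
  "slide": [
    [0,0,0.03],
    [0,0,0.06],
    [0,0,0.085],
    [0,0,0.1],
    [0,0,0.107]
  ],
  "spin": [0,0,0,0,0],
  "grip": [0.45,0.45,0.45,0.45,0.45]
}}

```text
time_s: 4.27
tcp_pos: [0.4204, -0.2314, 0.0331]
ee_rot: [[-0.829, 0.559, -0.004], [0.559, 0.829, 0.001], [0.004, -0.002, -1.0]]
wrist_force: [-0.1, 0.6, 0.7]
gripper_width: 0.544
gripper_force: 0.0
```

Call:
{"method": "servo_tool", "body": {
  "slide": [
    [0,0,0],
    [0,0,0],
    [0,0,0],
    [0,0,0],
    [0,0,0]
  ],
  "spin": [0,0,0,0,0],
  "grip": [0.4,0.34,0.28,0.22,0.16]
}}

```text
time_s: 4.68
tcp_pos: [0.4224, -0.232, 0.0363]
ee_rot: [[-0.828, 0.561, 0.002], [0.561, 0.828, -0.0], [-0.002, 0.001, -1.0]]
wrist_force: [0.1, 0.7, -0.0]
gripper_width: 0.773
gripper_force: 0.0
```

Call:
{"method": "servo_tool", "body": {
  "slide": [
    [0,0,0],
    [0,0,0],
    [0,0,0],
    [0,0,0],
    [0,0,0]
  ],
  "spin": [0,0,0,0,0],
  "grip": [0.13,0.1,0.08,0.08,0.08]
}}

```text
time_s: 5.1
tcp_pos: [0.4217, -0.2318, 0.0353]
ee_rot: [[-0.827, 0.562, 0.0], [0.562, 0.827, 0.0], [-0.0, 0.0, -1.0]]
wrist_force: [-0.2, 0.3, -0.0]
gripper_width: 0.912
gripper_force: 0.0
```

Call:
{"method": "servo_tool", "body": {
  "slide": [
    [0,0,0],
    [0,0,0],
    [0,0,0],
    [0,0,0],
    [0,0,0]
  ],
  "spin": [0,0,0,0,0],
  "grip": [0.05,0.02,0.0,0.0,0.0]
}}

```text
time_s: 5.52
tcp_pos: [0.4217, -0.2318, 0.0352]
ee_rot: [[-0.827, 0.562, -0.0], [0.562, 0.827, 0.0], [0.0, -0.0, -1.0]]
wrist_force: [-0.1, -0.1, -0.8]
gripper_width: 0.997
gripper_force: 0.0
```

```bash
python3 - <<'E'
from h import *
d=capture("scene");P,C,w=cloud(d)
cv2.imwrite("pics/s1.png",cv2.resize(d["pixels"][140:300,330:530],None,fx=3,fy=3))
for c in ["scene","top"]:
    if c=="top": capture(c)
    print([(np.round(q["point"],3).tolist(),round(q["conf"],2)) for q in tip_of("dish",c)[:2]])
s=sense();print(s["wrist_force"],s["gripper_width"],s["tcp_pos"])
E
```

```text
[([0.426, -0.234, 0.001], 0.6), ([0.504, 0.226, 0.01], 0.46)]
[([0.424, -0.229, 0.005], 0.63)]
[-0.46128896 -0.15895648 -0.37084595] 1.0003763465404676 [ 0.42170716 -0.23182151  0.03523409]
```

View pics/s1.png

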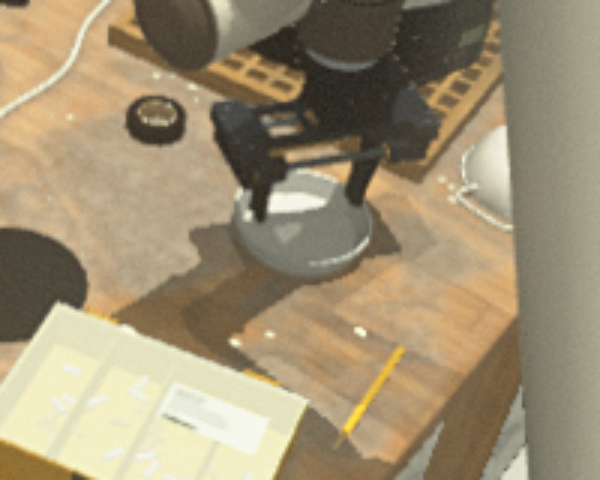

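The crop shows both fingers inside the dish, at (260,215) and (358,190), against or very near the wall. I'll slide the dish now and slow down at the end.

Call:
{"method": "servo_tool", "body": {
  "slide": [
    [0,0.008,0.002],
    [0,0.025,0.002],
    [-0.001,0.045,0.002],
    [-0.001,0.066,0.002],
    [-0.001,0.088,0.002]
  ],
  "spin": [0,0,0,0,0],
  "grip": [0,0,0,0,0]
}}

```text
time_s: 6.13
tcp_pos: [0.4725, -0.1586, 0.0331]
ee_rot: [[-0.827, 0.562, -0.0], [0.562, 0.827, -0.0], [0.0, -0.0, -1.0]]
wrist_force: [1.0, -0.0, 0.2]
gripper_width: 1.004
gripper_force: 0.0
```

Call:
{"method": "servo_tool", "body": {
  "slide": [
    [0,0.022,0],
    [0,0.044,0],
    [-0.001,0.066,0],
    [-0.001,0.088,0],
    [-0.001,0.11,0]
  ],
  "spin": [0,0,0,0,0],
  "grip": [0,0,0,0,0]
}}

```text
time_s: 6.55
tcp_pos: [0.5352, -0.0676, 0.0331]
ee_rot: [[-0.828, 0.561, -0.0], [0.561, 0.828, -0.0], [0.0, -0.0, -1.0]]
wrist_force: [0.5, -0.0, 0.3]
gripper_width: 0.997
gripper_force: 0.0
```

Call:
{"method": "servo_tool", "body": {
  "slide": [
    [0,0.02,0],
    [0,0.038,0],
    [-0.001,0.053,0],
    [-0.001,0.064,0],
    [-0.001,0.072,0]
  ],
  "spin": [0,0,0,0,0],
  "grip": [0,0,0,0,0]
}}

```text
time_s: 6.97
tcp_pos: [0.5765, -0.0091, 0.0331]
ee_rot: [[-0.828, 0.561, -0.0], [0.561, 0.828, 0.0], [0.0, -0.0, -1.0]]
wrist_force: [0.3, -0.6, -1.2]
gripper_width: 1.0
gripper_force: 0.0
```

Call:
{"method": "servo_tool", "body": {
  "slide": [
    [0,0.004,0],
    [0,0.008,0],
    [0,0.011,0],
    [0,0.0125,0],
    [0,0.0125,0]
  ],
  "spin": [0,0,0,0,0],
  "grip": [0,0,0,0,0]
}}

```text
time_s: 7.38
tcp_pos: [0.5828, -0.0, 0.0333]
ee_rot: [[-0.827, 0.562, -0.0], [0.562, 0.827, 0.0], [0.0, 0.0, -1.0]]
wrist_force: [0.1, 0.8, -0.2]
gripper_width: 1.001
gripper_force: 0.0
```

```bash
python3 - <<'E'
from h import *
s=sense();print(s["tcp_pos"],s["wrist_force"])
for c in ["scene","top"]:
    d=capture(c);P,C,w=cloud(d); cv2.imwrite(f"pics/{c}2.png",cv2.resize(d["pixels"][130:290,230:430] if c=="scene" else d["pixels"][140:260,260:420],None,fx=3,fy=3))
    print([(np.round(q["point"],3).tolist(),round(q["conf"],2)) for q in tip_of("dish",c)[:2]])
    s=(np.hypot(P[...,0]-.583,P[...,1])<.085)&(P[...,2]>.021)&(P[...,2]<.032); print("rim",s.sum(),circ(P[s][:,:2]))
E
```

```text
[ 5.82817544e-01 -4.53457388e-06  3.32837041e-02] [ 0.08930334  0.84825553 -0.23971283]
[([0.425, -0.233, -0.001], 0.75)]
rim 1 (array([ 0.1531, -0.0086]), 0.4019)
[([0.422, -0.231, 0.005], 0.55)]
rim 0 (array([0., 0.]), 0.0)
```

View pics/scene2.png

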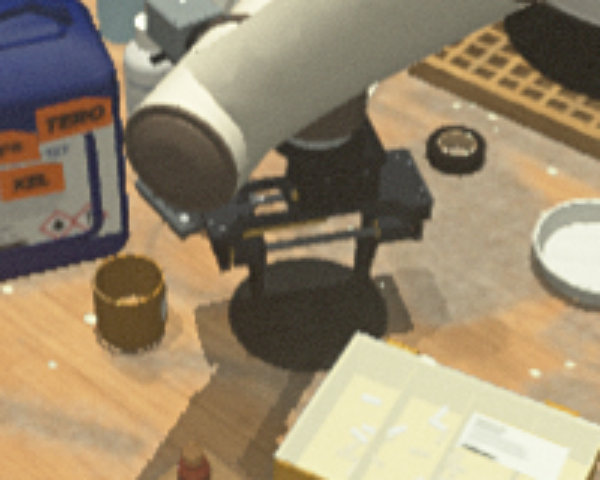

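The dish is still at its old place (right edge of the crop, about (585,250)). The fingers passed over its rim and their tips at (260,300) and (365,285) look raised, so I'll measure the tip height against the opening.

```bash
cat >> h.py <<'E'
def tips():
    s=sense();o=np.array(s["tcp_pos"]);E=np.array(s["ee_rot"])
    for c in ["scene","top"]:
        d=capture(c);P,C,w=cloud(d);T=(np.nan_to_num(P,nan=9)-o)@E; g=d["pixels"].max(2)
        for sg in (1,-1):
            m=(abs(T[...,0])<.018)&(T[...,1]*sg>.005)&(T[...,1]*sg<.065)&(T[...,2]>-.03)&(P[...,2]>.008)&(g<90)
            if m.sum(): q=T[m];print(c,sg,m.sum(),"tip z",np.percentile(q[:,2],[90,98]).round(4),"y",np.percentile(q[:,1],[5,50,95]).round(3),s["gripper_width"])
E
python3 -c "
from h import *
tips()"
```

```text
scene 1 36 tip z [-0.003  -0.0006] y [0.048 0.054 0.056] 0.9997388276103129
scene -1 49 tip z [-0.0025  0.0013] y [-0.048 -0.043 -0.04 ] 0.9997388276103129
```

Call:
{"method": "servo_tool", "body": {
  "slide": [
    [0,0,-0.01],
    [0,0,-0.02],
    [0,0,-0.03],
    [0,0,-0.04],
    [0,0,-0.04]
  ],
  "spin": [0,0,0,0,0],
  "grip": [0.2,0.3,0.4,0.45,0.45]
}}

```text
time_s: 8.1
tcp_pos: [0.5848, 0.0006, 0.0766]
ee_rot: [[-0.828, 0.561, 0.006], [0.561, 0.828, 0.001], [-0.004, 0.004, -1.0]]
wrist_force: [0.3, 0.4, 0.3]
gripper_width: 0.704
gripper_force: 0.0
```

```bash
python3 -c "
from h import *
tips()"
```

```text
scene 1 37 tip z [-0.0028 -0.0004] y [0.035 0.041 0.044] 0.7039344752793681
scene -1 43 tip z [-0.0093 -0.0048] y [-0.036 -0.031 -0.028] 0.7039344752793681
```

```bash
sed -i 's/(g<90)/(g<255)/' h.py; python3 - <<'E'
from h import *
tips()
d=capture("scene");P,C,w=cloud(d);s=sense()
K=np.array([[d["fx"],0,d["cx"]],[0,d["fy"],d["cy"]],[0,0,1.]])
im=cv2.resize(d["pixels"],None,fx=4,fy=4)
o=np.array(s["tcp_pos"]);E=np.array(s["ee_rot"])
for sg in(1,-1):
  for zz,col in((0,(0,255,0)),(.025,(0,0,255)),(-.045,(255,0,0))):
    X=o+E@np.array([0,sg*(.0435*s["gripper_width"]),zz])
    u=cv2.projectPoints(X.reshape(1,3),cv2.Rodrigues(np.array(d["R"]))[0],np.array(d["t"]).reshape(3,1),K,np.array([d["k1"],0,0,0,0.]))[0].ravel()
    cv2.circle(im,(int(u[0]*4),int(u[1]*4)),4,col,-1)
cv2.imwrite("pics/s3.png",im[640:1120,1000:1640])
E
```

```text
scene 1 40 tip z [-0.0031 -0.0009] y [0.031 0.037 0.04 ] 0.6221673103182157
scene -1 54 tip z [-0.0025  0.0009] y [-0.033 -0.026 -0.024] 0.6221673103182157
```

View pics/s3.png

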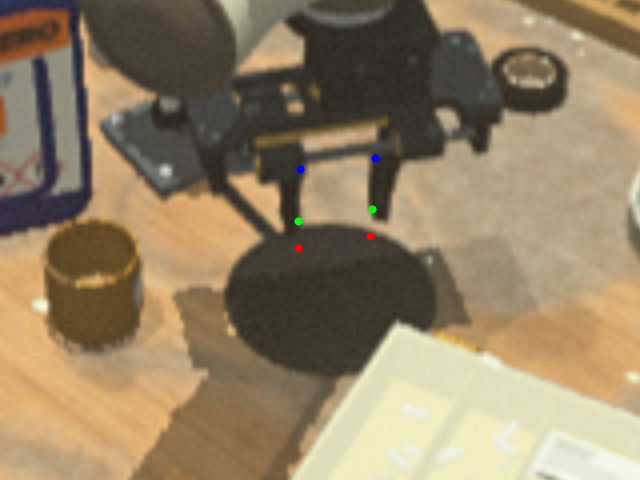

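The overlay shows the fingertips, at (380,218) and (292,230), only about 7 mm beyond the TCP (green dots) and well short of the stated 25 mm (red dots). That explains the missed dish. I'll confirm it by probing the table here.

Call:
{"method": "servo_tool", "body": {
  "slide": [
    [0,0,0.02],
    [0,0,0.04],
    [0,0,0.05],
    [0,0,0.055],
    [0,0,0.056]
  ],
  "spin": [0,0,0,0,0],
  "grip": [0.45,0.45,0.45,0.45,0.45]
}}

```text
time_s: 8.77
tcp_pos: [0.5822, -0.0, 0.0159]
ee_rot: [[-0.827, 0.562, -0.003], [0.562, 0.827, -0.001], [0.002, -0.002, -1.0]]
wrist_force: [0.2, 0.7, -0.4]
gripper_width: 0.544
gripper_force: 0.0
```

Call:
{"method": "servo_tool", "body": {
  "slide": [
    [0,0,0.001],
    [0,0,0.002],
    [0,0,0.003],
    [0,0,0.004],
    [0,0,0.005]
  ],
  "spin": [0,0,0,0,0],
  "grip": [0.45,0.45,0.45,0.45,0.45]
}}

```text
time_s: 9.18
tcp_pos: [0.5832, 0.0003, 0.0128]
ee_rot: [[-0.827, 0.562, 0.001], [0.562, 0.827, 0.0], [-0.001, 0.001, -1.0]]
wrist_force: [-0.1, -0.2, 0.2]
gripper_width: 0.549
gripper_force: 0.0
```

Call:
{"method": "servo_tool", "body": {
  "slide": [
    [0,0,0.001],
    [0,0,0.002],
    [0,0,0.003],
    [0,0,0.004],
    [0,0,0.004]
  ],
  "spin": [0,0,0,0,0],
  "grip": [0.45,0.45,0.45,0.45,0.45]
}}

```text
time_s: 9.6
tcp_pos: [0.5827, 0.0002, 0.008]
ee_rot: [[-0.827, 0.562, -0.0], [0.562, 0.827, -0.0], [0.0, -0.0, -1.0]]
wrist_force: [-0.3, -0.0, 0.2]
gripper_width: 0.546
gripper_force: 0.0
```

Call:
{"method": "servo_tool", "body": {
  "slide": [
    [0,0,0.001],
    [0,0,0.002],
    [0,0,0.003],
    [0,0,0.003],
    [0,0,0.003]
  ],
  "spin": [0,0,0,0,0],
  "grip": [0.45,0.45,0.45,0.45,0.45]
}}

```text
time_s: 10.02
tcp_pos: [0.5828, 0.0002, 0.0051]
ee_rot: [[-0.827, 0.562, -0.0], [0.562, 0.827, -0.0], [0.0, -0.0, -1.0]]
wrist_force: [-0.8, 0.5, -0.5]
gripper_width: 0.55
gripper_force: 0.0
```

Call:
{"method": "servo_tool", "body": {
  "slide": [
    [0,0,0.001],
    [0,0,0.002],
    [0,0,0.003],
    [0,0,0.004],
    [0,0,0.004]
  ],
  "spin": [0,0,0,0,0],
  "grip": [0.45,0.45,0.45,0.45,0.45]
}}

```text
time_s: 10.43
tcp_pos: [0.5827, 0.0002, 0.001]
ee_rot: [[-0.827, 0.562, -0.001], [0.562, 0.827, -0.0], [0.0, -0.0, -1.0]]
wrist_force: [-0.6, -0.5, -0.6]
gripper_width: 0.546
gripper_force: 0.0
```

```bash
python3 -c "
from h import *
tips()"
```

```text
scene 1 25 tip z [-0.0093 -0.0081] y [0.028 0.033 0.037] 0.5463495010285454
scene -1 37 tip z [-0.0099 -0.0076] y [-0.03  -0.024 -0.021] 0.5463495010285454
```

Call:
{"method": "servo_tool", "body": {
  "slide": [
    [0,0,0.001],
    [0,0,0.002],
    [0,0,0.003],
    [0,0,0.004],
    [0,0,0.004]
  ],
  "spin": [0,0,0,0,0],
  "grip": [0.45,0.45,0.45,0.45,0.45]
}}

```text
time_s: 10.95
tcp_pos: [0.5831, 0.0002, 0.0001]
ee_rot: [[-0.828, 0.561, 0.001], [0.561, 0.828, -0.0], [-0.001, -0.0, -1.0]]
wrist_force: [-5.6, 1.3, 15.5]
gripper_width: 0.547
gripper_force: 8.3
```

The table contact comes with the TCP reading at about 0, so the fingertips are at the reported TCP and the stated overhang is 25 mm off. I'll treat the TCP as the fingertips and return to the dish.

Call:
{"method": "servo_tool", "body": {
  "slide": [
    [0,0,-0.03],
    [0,-0.005,-0.06],
    [0,-0.045,-0.065],
    [0.001,-0.085,-0.065],
    [0.001,-0.125,-0.065]
  ],
  "spin": [0,0,0,0,0],
  "grip": [0.45,0.45,0.45,0.45,0.45]
}}

```text
time_s: 11.37
tcp_pos: [0.5113, -0.1031, 0.0631]
ee_rot: [[-0.828, 0.56, 0.002], [0.56, 0.828, 0.0], [-0.002, 0.001, -1.0]]
wrist_force: [0.8, -0.6, 0.5]
gripper_width: 0.548
gripper_force: 0.0
```

Call:
{"method": "servo_tool", "body": {
  "slide": [
    [0,-0.04,0],
    [0.001,-0.08,0],
    [0.001,-0.12,0],
    [0.002,-0.15,0],
    [0.002,-0.156,0]
  ],
  "spin": [0,0,0,0,0],
  "grip": [0.45,0.45,0.45,0.45,0.45]
}}

```text
time_s: 11.78
tcp_pos: [0.4191, -0.2329, 0.0621]
ee_rot: [[-0.825, 0.566, -0.002], [0.566, 0.825, 0.001], [0.002, -0.001, -1.0]]
wrist_force: [-0.1, 0.3, -0.4]
gripper_width: 0.552
gripper_force: 0.0
```

Call:
{"method": "servo_tool", "body": {
  "slide": [
    [0,0,0.02],
    [0,0,0.035],
    [0,0,0.045],
    [0,0,0.05],
    [0,0,0.05]
  ],
  "spin": [0,0,0,0,0],
  "grip": [0.45,0.45,0.45,0.45,0.45]
}}

```text
time_s: 12.2
tcp_pos: [0.4221, -0.2303, 0.0113]
ee_rot: [[-0.827, 0.562, -0.002], [0.562, 0.827, 0.0], [0.002, -0.001, -1.0]]
wrist_force: [-0.1, -0.4, -0.5]
gripper_width: 0.552
gripper_force: 0.0
```

Call:
{"method": "servo_tool", "body": {
  "slide": [
    [0,0,0],
    [0,0,0],
    [0,0,0],
    [0,0,0],
    [0,0,0]
  ],
  "spin": [0,0,0,0,0],
  "grip": [0.35,0.3,0.25,0.2,0.15]
}}

```text
time_s: 12.62
tcp_pos: [0.4229, -0.2306, 0.0127]
ee_rot: [[-0.827, 0.562, 0.001], [0.562, 0.827, -0.0], [-0.001, 0.0, -1.0]]
wrist_force: [-0.3, -0.1, 0.1]
gripper_width: 0.795
gripper_force: 0.0
```

Call:
{"method": "servo_tool", "body": {
  "slide": [
    [0,0,0],
    [0,0,0],
    [0,0,0],
    [0,0,0],
    [0,0,0]
  ],
  "spin": [0,0,0,0,0],
  "grip": [0.1,0.06,0.03,0.03,0.03]
}}

```text
time_s: 13.03
tcp_pos: [0.4225, -0.2306, 0.0122]
ee_rot: [[-0.827, 0.562, -0.0], [0.562, 0.827, 0.0], [0.0, 0.0, -1.0]]
wrist_force: [0.1, 0.5, 1.0]
gripper_width: 0.96
gripper_force: 0.0
```

Call:
{"method": "servo_tool", "body": {
  "slide": [
    [0,0,0],
    [0,0,0.001],
    [0,0,0.002],
    [0,0,0.003],
    [0,0,0.003]
  ],
  "spin": [0,0,0,0,0],
  "grip": [0.02,0.0,0,0,0]
}}

```text
time_s: 13.45
tcp_pos: [0.4224, -0.2306, 0.009]
ee_rot: [[-0.827, 0.562, -0.001], [0.562, 0.827, 0.0], [0.001, -0.0, -1.0]]
wrist_force: [-0.2, -1.0, 0.6]
gripper_width: 0.999
gripper_force: 0.0
```

Call:
{"method": "servo_tool", "body": {
  "slide": [
    [0,0.005,0],
    [0,0.015,0],
    [-0.001,0.03,0],
    [-0.001,0.048,0],
    [-0.001,0.066,0]
  ],
  "spin": [0,0,0,0,0],
  "grip": [0,0,0,0,0]
}}

```text
time_s: 13.87
tcp_pos: [0.4608, -0.1756, 0.0092]
ee_rot: [[-0.827, 0.562, -0.001], [0.562, 0.827, -0.0], [0.0, -0.0, -1.0]]
wrist_force: [-0.4, -1.5, -0.1]
gripper_width: 1.005
gripper_force: 0.5
```

```bash
python3 - <<'E'
from h import *
s=sense();print(s["tcp_pos"],s["wrist_force"],s["gripper_width"])
for c in ["scene","top"]:
    d=capture(c)
    print([(np.round(q["point"],3).tolist(),round(q["conf"],2)) for q in tip_of("dish",c)[:2]])
E
```

```text
[ 0.46083921 -0.17559256  0.00921536] [-0.41306303 -1.50755558 -0.09375042] 1.0045611699434076
[([0.457, -0.178, -0.002], 0.82), ([0.583, 0.0, 0.0], 0.16)]
[([0.459, -0.167, 0.005], 0.67)]
```

Call:
{"method": "servo_tool", "body": {
  "slide": [
    [0,0.02,0],
    [0,0.04,0],
    [-0.001,0.06,0],
    [-0.001,0.08,0],
    [-0.001,0.1,0]
  ],
  "spin": [0,0,0,0,0],
  "grip": [0,0,0,0,0]
}}

```text
time_s: 14.48
tcp_pos: [0.5167, -0.0944, 0.0091]
ee_rot: [[-0.827, 0.563, -0.002], [0.563, 0.827, -0.0], [0.001, -0.001, -1.0]]
wrist_force: [-1.4, -1.3, -0.5]
gripper_width: 1.0
gripper_force: 0.8
```

Call:
{"method": "servo_tool", "body": {
  "slide": [
    [0,0.02,0],
    [0,0.04,0],
    [-0.001,0.06,0],
    [-0.001,0.078,0],
    [-0.001,0.092,0]
  ],
  "spin": [0,0,0,0,0],
  "grip": [0,0,0,0,0]
}}

```text
time_s: 14.9
tcp_pos: [0.5703, -0.0182, 0.0091]
ee_rot: [[-0.827, 0.562, -0.001], [0.562, 0.827, -0.0], [0.0, -0.0, -1.0]]
wrist_force: [-0.5, -1.0, 0.2]
gripper_width: 1.006
gripper_force: 0.8
```

Call:
{"method": "servo_tool", "body": {
  "slide": [
    [0,0.008,0],
    [0,0.014,0],
    [0,0.018,0],
    [0,0.021,0],
    [0,0.023,0]
  ],
  "spin": [0,0,0,0,0],
  "grip": [0,0,0,0,0]
}}

```text
time_s: 15.32
tcp_pos: [0.5826, 0.0, 0.0092]
ee_rot: [[-0.827, 0.562, -0.001], [0.562, 0.827, -0.0], [0.0, -0.0, -1.0]]
wrist_force: [-0.3, -1.2, 0.3]
gripper_width: 0.999
gripper_force: 0.8
```

Call:
{"method": "servo_tool", "body": {
  "slide": [
    [0,0.001,0],
    [0,0.001,0],
    [0,0.001,0],
    [0,0.001,0],
    [0,0.001,0]
  ],
  "spin": [0,0,0,0,0],
  "grip": [0,0,0,0.1,0.1]
}}

```text
time_s: 15.73
tcp_pos: [0.5838, 0.0011, 0.0094]
ee_rot: [[-0.827, 0.562, 0.001], [0.562, 0.827, 0.0], [-0.001, 0.001, -1.0]]
wrist_force: [0.3, 0.7, 0.7]
gripper_width: 0.933
gripper_force: 0.0
```

```bash
cat >> h.py <<'E'
def dish():
    for c in ["scene","top"]:
        d=capture(c);P,C,w=cloud(d);g=d["pixels"].min(2)
        s=(np.hypot(P[...,0]-.583,P[...,1])<.09)&(P[...,2]>.019)&(P[...,2]<.032)&(g>80)
        q=P[s][:,:2];f=circ(q) if len(q)>9 else 0
        if f:
            e=np.abs(np.hypot(*(q-f[0]).T)-f[1]); f=circ(q[e<.005])
        print(c,"rim",len(q),f,[(np.round(q["point"],4).tolist(),round(q["conf"],2)) for q in tip_of("dish",c)[:2]])
    return d
E
python3 -c "
from h import *
s=sense();print(s['tcp_pos'],s['wrist_force'])
dish()"
```

```text
[0.58378199 0.00109826 0.00940384] [0.3424665  0.73469531 0.66802109]
scene rim 191 (array([0.5781, 0.0046]), 0.0611) [([0.5809, 0.0023, -0.0023], 0.89)]
top rim 48 (array([0.5773, 0.0009]), 0.06) [([0.576, 0.0043, 0.0047], 0.67)]
```

Call:
{"method": "servo_tool", "body": {
  "slide": [
    [0,0,0],
    [0,0,0],
    [0,0,-0.03],
    [0,0,-0.07],
    [0,0,-0.11]
  ],
  "spin": [0,0,0,0,0],
  "grip": [0.3,0.45,0.5,0.5,0.5]
}}

```text
time_s: 16.35
tcp_pos: [0.5825, 0.0008, 0.1195]
ee_rot: [[-0.827, 0.562, -0.003], [0.562, 0.827, -0.001], [0.002, -0.003, -1.0]]
wrist_force: [1.5, 1.0, -0.3]
gripper_width: 0.609
gripper_force: 0.0
```

Call:
{"method": "servo_tool", "body": {
  "slide": [
    [0.03,0.022,-0.01],
    [0.06,0.045,-0.02],
    [0.09,0.068,-0.02],
    [0.12,0.09,-0.02],
    [0.15,0.113,-0.02]
  ],
  "spin": [-6,-12,-18,-24,-30],
  "grip": [0.5,0.5,0.5,0.5,0.5]
}}

```text
time_s: 16.77
tcp_pos: [0.522, 0.1802, 0.1398]
ee_rot: [[-0.998, 0.068, 0.001], [0.068, 0.998, 0.001], [-0.001, 0.001, -1.0]]
wrist_force: [-0.2, 0.7, 0.8]
gripper_width: 0.504
gripper_force: 0.0
```

```bash
python3 -c "
from h import *
s=sense();print(s['tcp_pos'])
d=dish()
cv2.imwrite('pics/top4.png',cv2.resize(d['pixels'][140:260,240:400],None,fx=4,fy=4))
for n in ['mark','tall_vial','candle_cup','tape']: print(n,[(np.round(q['point'],3).tolist(),round(q['conf'],2)) for q in tip_of(n,'top')[:2]])"
```

```text
[0.52196282 0.18015546 0.13981952]
scene rim 160 (array([0.5768, 0.0044]), 0.0605) [([0.5827, 0.0005, -0.0034], 0.58)]
top rim 206 (array([5.791e-01, 3.000e-04]), 0.0613) [([0.576, 0.0006, 0.0048], 0.65)]
mark [([0.508, 0.285, 0.0], 0.57)]
tall_vial [([0.507, 0.223, 0.01], 0.57)]
candle_cup [([0.684, 0.118, -0.003], 0.64)]
tape [([0.621, -0.265, -0.002], 0.5)]
```

View pics/top4.png

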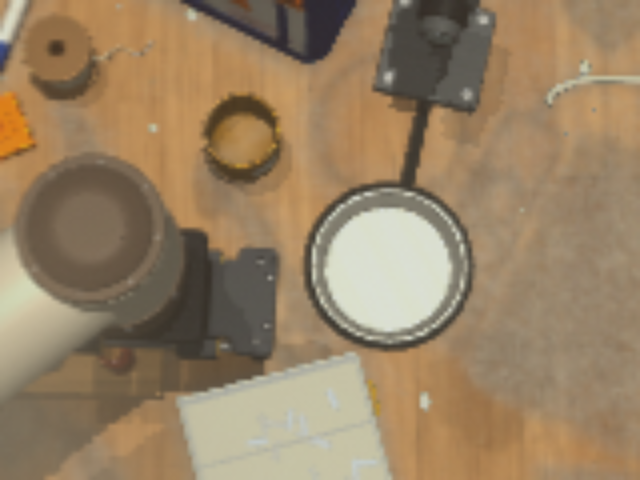

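The top view shows the dish ringed almost evenly by the mark, centred at about (390,266). Allowing for rim parallax, and from the fit, it sits about 4 mm short in x (0.579 against 0.583). I'll nudge it from inside against the +x wall.

Call:
{"method": "servo_tool", "body": {
  "slide": [
    [-0.015,-0.035,0],
    [-0.03,-0.07,0],
    [-0.045,-0.105,0],
    [-0.06,-0.14,0],
    [-0.075,-0.175,0]
  ],
  "spin": [0,0,0,0,0],
  "grip": [0.5,0.5,0.5,0.5,0.5]
}}

```text
time_s: 17.58
tcp_pos: [0.5852, -0.0042, 0.1393]
ee_rot: [[-0.997, 0.075, -0.0], [0.075, 0.997, -0.0], [0.0, -0.0, -1.0]]
wrist_force: [-0.1, 0.7, -0.3]
gripper_width: 0.505
gripper_force: 0.0
```

Call:
{"method": "servo_tool", "body": {
  "slide": [
    [0,0,0.03],
    [0,0,0.07],
    [0,0,0.1],
    [0,0,0.12],
    [0,0,0.129]
  ],
  "spin": [0,0,0,0,0],
  "grip": [0.5,0.5,0.5,0.5,0.5]
}}

```text
time_s: 18.0
tcp_pos: [0.5826, -0.0033, 0.0067]
ee_rot: [[-0.997, 0.076, -0.006], [0.076, 0.997, -0.001], [0.006, -0.002, -1.0]]
wrist_force: [-0.5, -0.4, -0.8]
gripper_width: 0.499
gripper_force: 0.0
```

Call:
{"method": "servo_tool", "body": {
  "slide": [
    [-0.008,0.001,0],
    [-0.015,0.001,0],
    [-0.021,0.001,0],
    [-0.024,0.002,0],
    [-0.025,0.002,0]
  ],
  "spin": [0,0,0,0,0],
  "grip": [0.5,0.5,0.5,0.5,0.5]
}}

```text
time_s: 18.42
tcp_pos: [0.6119, -0.0007, 0.0118]
ee_rot: [[-0.997, 0.073, 0.004], [0.073, 0.997, 0.001], [-0.003, 0.001, -1.0]]
wrist_force: [0.2, 0.1, -0.3]
gripper_width: 0.503
gripper_force: 0.0
```

Call:
{"method": "servo_tool", "body": {
  "slide": [
    [-0.001,0,0],
    [-0.002,0,0],
    [-0.004,0,0],
    [-0.006,0,0],
    [-0.006,0,0]
  ],
  "spin": [0,0,0,0,0],
  "grip": [0.5,0.5,0.5,0.5,0.5]
}}

```text
time_s: 18.83
tcp_pos: [0.6156, -0.0016, 0.0103]
ee_rot: [[-0.997, 0.073, -0.001], [0.073, 0.997, -0.0], [0.001, -0.0, -1.0]]
wrist_force: [-2.0, 0.3, 1.3]
gripper_width: 0.505
gripper_force: 0.8
```

```bash
python3 -c "
from h import *
s=sense();print(s['tcp_pos'],s['wrist_force'])
dish()"
```

```text
[ 0.61557901 -0.00155798  0.01027844] [-1.9564204   0.32367241  1.30611376]
scene rim 190 (array([0.5793, 0.0047]), 0.0613) [([0.5824, 0.0006, 0.0011], 0.86)]
top rim 89 (array([0.5802, 0.0008]), 0.0612) [([0.5806, 0.0042, 0.0064], 0.98)]
```

Call:
{"method": "servo_tool", "body": {
  "slide": [
    [-0.001,0,0],
    [-0.002,0,0],
    [-0.0025,0,0],
    [-0.0025,0,0],
    [0.006,0,0]
  ],
  "spin": [0,0,0,0,0],
  "grip": [0.5,0.5,0.5,0.5,0.5]
}}

```text
time_s: 19.45
tcp_pos: [0.6118, -0.0009, 0.0103]
ee_rot: [[-0.997, 0.073, 0.003], [0.073, 0.997, 0.0], [-0.003, 0.001, -1.0]]
wrist_force: [1.1, 0.2, -1.0]
gripper_width: 0.499
gripper_force: 0.0
```

Call:
{"method": "servo_tool", "body": {
  "slide": [
    [0.005,0,-0.005],
    [0.005,0,-0.03],
    [0.005,0,-0.06],
    [0.005,0,-0.1],
    [0.005,0.005,-0.135]
  ],
  "spin": [0,0,0,0,0],
  "grip": [0.5,0.5,0.5,0.5,0.5]
}}

```text
time_s: 19.87
tcp_pos: [0.6049, 0.0039, 0.1474]
ee_rot: [[-0.997, 0.073, 0.001], [0.073, 0.997, -0.0], [-0.001, -0.0, -1.0]]
wrist_force: [1.9, -0.3, -0.1]
gripper_width: 0.505
gripper_force: 0.0
```

Call:
{"method": "servo_tool", "body": {
  "slide": [
    [0.02,0.033,0],
    [0.04,0.066,0],
    [0.06,0.099,0],
    [0.08,0.132,0],
    [0.095,0.165,0]
  ],
  "spin": [0,0,0,0,0],
  "grip": [0.5,0.5,0.5,0.5,0.5]
}}

```text
time_s: 20.28
tcp_pos: [0.5208, 0.177, 0.1459]
ee_rot: [[-0.997, 0.073, 0.001], [0.073, 0.997, 0.001], [-0.001, 0.001, -1.0]]
wrist_force: [1.2, 0.3, -0.2]
gripper_width: 0.502
gripper_force: 0.0
```

```bash
python3 - <<'E'
from h import *
s=sense();print(s['tcp_pos'])
dish()
# ring vs dish-rim from colour in both cams
for c in ["scene","top"]:
    d=capture(c);P,C,w=cloud(d);g=d["pixels"].max(2);Q0=plane(C,w,0.)[...,:2]
    near=np.hypot(Q0[...,0]-.583,Q0[...,1])<.085
    n,L,st,ce=cv2.connectedComponentsWithStats(((g<110)&near).astype(np.uint8))
    i=1+st[1:,4].argmax(); m=(L==i).astype(np.uint8)
    k=max(cv2.findContours(m,0,1)[0],key=len)[:,0]; q=Q0[k[:,1],k[:,0]]
    def rob(q,r0):
        f=np.array([.583,0.])
        for _ in range(6):
            r=np.hypot(*(q-f).T); s=abs(r-r0)<.004; f,rr=circ(q[s])
        return f,rr,s.sum()
    print(c,"ring",rob(q,.071))
    Q=plane(C,w,.026)[...,:2]; near=np.hypot(Q[...,0]-.581,Q[...,1])<.075
    b=((g>125)&near).astype(np.uint8); b=cv2.morphologyEx(b,cv2.MORPH_OPEN,np.ones((2,2),np.uint8))
    k=max(cv2.findContours(b,0,1)[0],key=len)[:,0]; print(c,"rim",rob(Q[k[:,1],k[:,0]],.064))
E
```

```text
[0.52076086 0.17700879 0.14589428]
scene rim 166 (array([0.582 , 0.0044]), 0.0612) [([0.5857, -0.0021, -0.0028], 0.83), ([0.6211, -0.2671, 0.001], 0.73)]
top rim 206 (array([5.836e-01, 2.000e-04]), 0.0613) [([0.5813, 0.0043, 0.0015], 0.68)]
scene ring (array([0.5839, 0.0025]), 0.0703, np.int64(48))
scene rim (array([0.5791, 0.0053]), 0.0649, np.int64(52))
top ring (array([ 5.835e-01, -3.000e-04]), 0.0702, np.int64(127))
top rim (array([ 0.5821, -0.0028]), 0.0632, np.int64(67))
```

The dish now fits the mark to within 1 mm: rim (0.5836, 0.0002), ring (0.5835, -0.0003). Next is the vial.

Call:
{"method": "servo_tool", "body": {
  "slide": [
    [0.006,0.015,0],
    [0.012,0.03,0],
    [0.017,0.044,0],
    [0.017,0.044,0.015],
    [0.017,0.044,0.03]
  ],
  "spin": [-1,-2,-2,-2,-2],
  "grip": [0.5,0.5,0.5,0.5,0.5]
}}

```text
time_s: 21.0
tcp_pos: [0.5099, 0.2208, 0.1157]
ee_rot: [[-0.999, 0.039, 0.002], [0.039, 0.999, 0.002], [-0.002, 0.002, -1.0]]
wrist_force: [-0.2, -0.7, -0.5]
gripper_width: 0.504
gripper_force: 0.0
```

Call:
{"method": "servo_tool", "body": {
  "slide": [
    [0,0,0],
    [0,0,0],
    [0,0,0],
    [0,0,0],
    [0,0,0]
  ],
  "spin": [0,0,0,0,0],
  "grip": [0.5,0.5,0.5,0.5,0.5]
}}

```text
time_s: 21.42
tcp_pos: [0.5095, 0.2209, 0.1162]
ee_rot: [[-0.999, 0.038, 0.001], [0.038, 0.999, 0.001], [-0.001, 0.001, -1.0]]
wrist_force: [-0.3, -0.2, 0.8]
gripper_width: 0.502
gripper_force: 0.0
```

```bash
python3 - <<'E'
from h import *
s=sense();print(s['tcp_pos'],s['ee_rot'])
d=capture("scene");P,C,w=cloud(d)
for n in ['tall_vial','vial_mid','vial_base']: print(n,[(np.round(q['point'],3).tolist(),round(q['conf'],2)) for q in tip_of(n,'scene')[:2]])
K=np.array([[d["fx"],0,d["cx"]],[0,d["fy"],d["cy"]],[0,0,1.]])
im=cv2.resize(d["pixels"],None,fx=5,fy=5)
for X,col in(([.507,.2225,.076],(0,255,0)),([.507,.2225,.022],(0,0,255)),(s["tcp_pos"],(255,0,0))):
    u=cv2.projectPoints(np.array(X).reshape(1,3),cv2.Rodrigues(np.array(d["R"]))[0],np.array(d["t"]).reshape(3,1),K,np.array([d["k1"],0,0,0,0.]))[0].ravel()
    cv2.circle(im,(int(u[0]*5+2),int(u[1]*5+2)),4,col,-1)
cv2.imwrite("pics/s5.png",im[1150:1700,1100:1700])
E
```

```text
[0.50946991 0.22086191 0.11618538] [[-0.99925857  0.03847216  0.00148663]
 [ 0.03847369  0.9992591   0.00101728]
 [-0.00144639  0.00107372 -0.99999838]]
tall_vial [([0.508, 0.221, 0.007], 0.57)]
vial_mid [([0.505, 0.223, 0.045], 0.78), ([0.504, 0.226, 0.01], 0.17)]
vial_base [([0.504, 0.22, 0.01], 0.77), ([0.503, 0.22, 0.008], 0.62)]
```

View pics/s5.png

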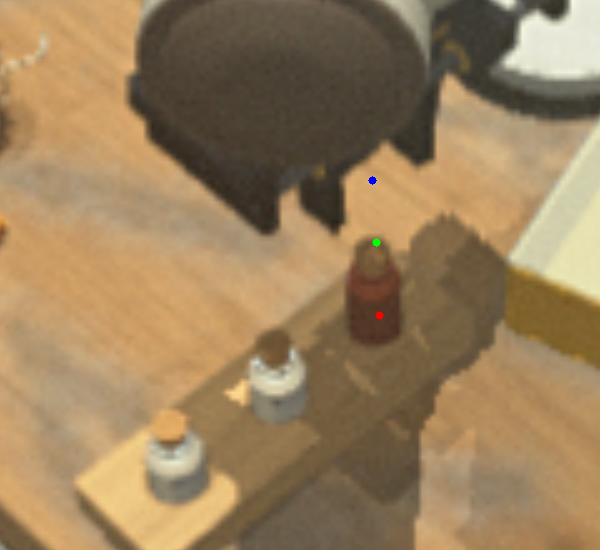

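The crop shows the vial at (373,300) under the projected points, and the open fingers straddling it with clearance to its neighbour at (277,385). I'll descend and grip.

Call:
{"method": "servo_tool", "body": {
  "slide": [
    [0.002,0.001,0.01],
    [0.003,0.0015,0.03],
    [0.003,0.0015,0.05],
    [0.003,0.0015,0.07],
    [0.003,0.0015,0.08]
  ],
  "spin": [0,0,0,0,0],
  "grip": [0.5,0.5,0.5,0.5,0.5]
}}

```text
time_s: 22.03
tcp_pos: [0.5042, 0.2216, 0.0324]
ee_rot: [[-0.999, 0.038, -0.004], [0.038, 0.999, -0.002], [0.004, -0.003, -1.0]]
wrist_force: [0.2, 0.8, 0.3]
gripper_width: 0.502
gripper_force: 0.0
```

Call:
{"method": "servo_tool", "body": {
  "slide": [
    [0,0,0],
    [0,0,0],
    [0,0,0],
    [0,0,0],
    [0,0,0]
  ],
  "spin": [0,0,0,0,0],
  "grip": [0.55,0.6,0.65,0.7,0.75]
}}

```text
time_s: 22.45
tcp_pos: [0.5065, 0.223, 0.0364]
ee_rot: [[-0.999, 0.038, 0.002], [0.038, 0.999, 0.001], [-0.002, 0.002, -1.0]]
wrist_force: [-0.0, -0.2, 0.8]
gripper_width: 0.304
gripper_force: 0.2
```

Call:
{"method": "servo_tool", "body": {
  "slide": [
    [0,0,0],
    [0,0,0],
    [0,0,0],
    [0,0,0],
    [0,0,0]
  ],
  "spin": [0,0,0,0,0],
  "grip": [0.8,0.85,0.9,0.9,0.9]
}}

```text
time_s: 22.87
tcp_pos: [0.5065, 0.223, 0.0362]
ee_rot: [[-0.999, 0.037, 0.002], [0.037, 0.999, 0.001], [-0.002, 0.001, -1.0]]
wrist_force: [-0.6, 1.3, 5.4]
gripper_width: 0.285
gripper_force: 30.0
```

Call:
{"method": "servo_tool", "body": {
  "slide": [
    [0,0,-0.01],
    [0,0,-0.02],
    [0,0,-0.03],
    [0,0,-0.035],
    [0,0,-0.035]
  ],
  "spin": [0,0,0,0,0],
  "grip": [0.9,0.9,0.9,0.9,0.9]
}}

```text
time_s: 23.28
tcp_pos: [0.5065, 0.223, 0.072]
ee_rot: [[-0.999, 0.038, 0.002], [0.038, 0.999, 0.002], [-0.002, 0.002, -1.0]]
wrist_force: [0.9, 0.1, -1.0]
gripper_width: 0.284
gripper_force: 30.0
```

Call:
{"method": "servo_tool", "body": {
  "slide": [
    [-0.015,0,0],
    [-0.035,0.001,0],
    [-0.051,0.002,0.005],
    [-0.051,0.002,0.02],
    [-0.051,0.002,0.031]
  ],
  "spin": [0,0,0,0,0],
  "grip": [0.9,0.9,0.9,0.9,0.9]
}}

```text
time_s: 23.7
tcp_pos: [0.5571, 0.2222, 0.0381]
ee_rot: [[-0.999, 0.039, -0.001], [0.039, 0.999, -0.0], [0.001, -0.0, -1.0]]
wrist_force: [0.1, -0.8, -0.0]
gripper_width: 0.285
gripper_force: 30.0
```

Call:
{"method": "servo_tool", "body": {
  "slide": [
    [0.004,0,0],
    [0.008,0,0],
    [0.012,0,0],
    [0.016,0,0],
    [0.018,0,0]
  ],
  "spin": [0,0,0,0,0],
  "grip": [0.9,0.9,0.9,0.9,0.9]
}}

```text
time_s: 24.12
tcp_pos: [0.5414, 0.2244, 0.0413]
ee_rot: [[-0.999, 0.036, 0.007], [0.036, 0.999, 0.003], [-0.007, 0.003, -1.0]]
wrist_force: [7.4, -2.0, -1.1]
gripper_width: 0.285
gripper_force: 30.0
```

```bash
python3 - <<'E'
from h import *
s=sense();print(s['tcp_pos'],s['wrist_force'],s['gripper_width'])
d=capture("scene")
for n in ['tall_vial','vial_mid','vial_base']: print(n,[(np.round(q['point'],3).tolist(),round(q['conf'],2)) for q in tip_of(n,'scene')[:2]])
cv2.imwrite("pics/s6.png",cv2.resize(d["pixels"],None,fx=5,fy=5)[1150:1650,1100:1700])
E
```

```text
[0.54141905 0.22438745 0.04129837] [ 7.40280781 -1.96106416 -1.0700385 ] 0.2854297738853565
tall_vial [([0.55, 0.224, 0.014], 0.65)]
vial_mid [([0.544, 0.223, 0.048], 0.39)]
vial_base [([0.509, 0.282, -0.002], 0.65), ([0.546, 0.223, 0.013], 0.64)]
```

View pics/s6.png

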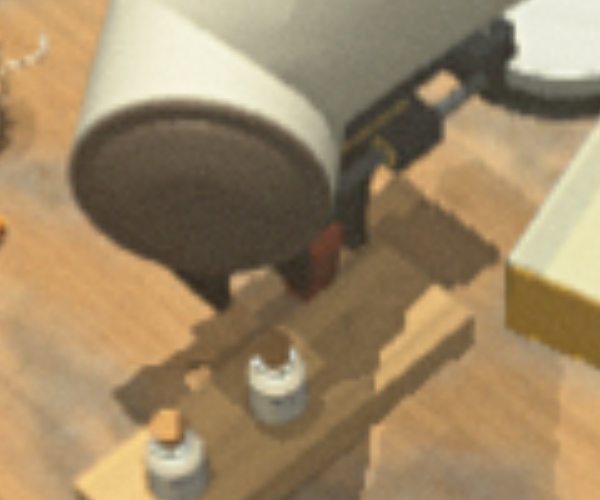

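The crop shows the dark vial at (325,260) against the rack's far edge, starting to tip at about 10 degrees with 7 N on the wrist. I'll keep pushing.

Call:
{"method": "servo_tool", "body": {
  "slide": [
    [0.003,0,0],
    [0.006,0,0],
    [0.009,0,0],
    [0.012,0,0],
    [0.012,0,0]
  ],
  "spin": [0,0,0,0,0],
  "grip": [0.9,0.9,0.9,0.9,0.9]
}}

```text
time_s: 24.73
tcp_pos: [0.5298, 0.2253, 0.0421]
ee_rot: [[-0.999, 0.036, 0.009], [0.036, 0.999, 0.004], [-0.008, 0.004, -1.0]]
wrist_force: [5.9, -1.3, 0.1]
gripper_width: 0.287
gripper_force: 30.0
```

```bash
cat >> h.py <<'E'
def vial():
    s=sense();o=np.array(s['tcp_pos']);print(o.round(4),np.round(s['wrist_force'],1),s['gripper_width'])
    for c in ["scene","top"]:
        d=capture(c);P,C,w=cloud(d);B=d["pixels"].astype(int)
        for n in ['tall_vial','vial_mid','vial_base']: print(c,n,[(np.round(q['point'],3).tolist(),round(q['conf'],2)) for q in tip_of(n,c)[:2] if np.linalg.norm(np.array(q['point'])-o)<.09])
        P0=np.nan_to_num(P,nan=9); m=(np.linalg.norm(P0-o,axis=-1)<.07)&(B[...,2]>1.5*B[...,0])&(B[...,2]>B[...,1]*1.6)&(B[...,2]<170)
        q=P0[m]
        if len(q)>15:
            mu=np.median(q,0);_,S,V=np.linalg.svd(q-mu,full_matrices=False);v=V[0]*np.sign(V[0][2]);print(c,"red",len(q),mu.round(4),"axis",v.round(3),"tilt",np.degrees(np.arccos(v[2])).round(1),(S/np.sqrt(len(q))).round(4))
E
python3 -c "
from h import *
vial()"
```

```text
[0.5298 0.2253 0.0421] [ 5.9 -1.3  0.1] 0.286731995415692
scene tall_vial []
scene vial_mid []
scene vial_base []
top tall_vial []
top vial_mid []
top vial_base []
```

Call:
{"method": "servo_tool", "body": {
  "slide": [
    [0.0015,0,0],
    [0.003,0,0],
    [0.003,0,0],
    [0,0,0],
    [-0.012,0,0]
  ],
  "spin": [0,0,0,0,0],
  "grip": [0.9,0.9,0.9,0.9,0.9]
}}

```text
time_s: 25.55
tcp_pos: [0.5374, 0.2234, 0.0405]
ee_rot: [[-0.999, 0.037, -0.001], [0.037, 0.999, 0.0], [0.001, 0.0, -1.0]]
wrist_force: [-0.5, 0.5, -0.6]
gripper_width: 0.286
gripper_force: 30.0
```

Call:
{"method": "servo_tool", "body": {
  "slide": [
    [-0.01,0,-0.02],
    [-0.015,0,-0.05],
    [-0.02,0,-0.09],
    [-0.025,0,-0.13],
    [-0.03,0,-0.15]
  ],
  "spin": [2,4,6,8,10.7],
  "grip": [0.9,0.9,0.9,0.9,0.9]
}}

```text
time_s: 25.97
tcp_pos: [0.5699, 0.2228, 0.1953]
ee_rot: [[-0.975, 0.223, 0.006], [0.223, 0.975, 0.003], [-0.005, 0.004, -1.0]]
wrist_force: [1.2, -0.2, -0.0]
gripper_width: 0.281
gripper_force: 30.0
```

```bash
python3 -c "
from h import *
vial();print(sense()['ee_rot'])"
```

```text
[0.5699 0.2228 0.1953] [ 1.2 -0.2 -0. ] 0.28113427690935766
scene tall_vial [([0.593, 0.217, 0.173], 0.51)]
scene vial_mid [([0.578, 0.219, 0.205], 0.55)]
scene vial_base [([0.59, 0.217, 0.173], 0.49)]
scene red 17 [0.5666 0.2316 0.2096] axis [-0.227  0.047  0.973] tilt 13.4 [0.0058 0.0038 0.0015]
top tall_vial []
top vial_mid []
top vial_base []
[[-0.97494553  0.2224182  -0.00336909]
 [ 0.22242546  0.97494774 -0.00195608]
 [ 0.00284962 -0.00265645 -0.99999241]]
```

Call:
{"method": "servo_tool", "body": {
  "slide": [
    [-0.005,-0.02,0],
    [-0.014,-0.055,0],
    [-0.023,-0.09,0],
    [-0.032,-0.125,0],
    [-0.039,-0.155,0]
  ],
  "spin": [0,0,0,0,0],
  "grip": [0.9,0.9,0.9,0.9,0.9]
}}

```text
time_s: 26.78
tcp_pos: [0.5714, 0.0604, 0.188]
ee_rot: [[-0.975, 0.222, -0.003], [0.222, 0.975, -0.001], [0.002, -0.002, -1.0]]
wrist_force: [1.5, -0.1, 0.3]
gripper_width: 0.286
gripper_force: 30.0
```

Call:
{"method": "servo_tool", "body": {
  "slide": [
    [-0.005,-0.02,0],
    [-0.01,-0.038,0],
    [-0.013,-0.05,0],
    [-0.015,-0.057,0],
    [-0.015,-0.057,0]
  ],
  "spin": [0,0,0,0,0],
  "grip": [0.9,0.9,0.9,0.9,0.9]
}}

```text
time_s: 27.2
tcp_pos: [0.574, 0.0025, 0.1886]
ee_rot: [[-0.975, 0.224, -0.001], [0.224, 0.975, -0.0], [0.001, -0.001, -1.0]]
wrist_force: [0.7, 0.3, -0.9]
gripper_width: 0.286
gripper_force: 30.0
```

```bash
python3 - <<'E'
from h import *
vial()
d=capture("scene"); s=sense(); print(s["ee_rot"][0],s["ee_rot"][1])
K=np.array([[d["fx"],0,d["cx"]],[0,d["fy"],d["cy"]],[0,0,1.]])
X=np.array([[.5835,0,.2]]);u=cv2.projectPoints(X,cv2.Rodrigues(np.array(d["R"]))[0],np.array(d["t"]).reshape(3,1),K,np.array([d["k1"],0,0,0,0.]))[0].ravel();print(u)
u=u.round().astype(int); print("crop origin",u-[35,35])
im=cv2.resize(d["pixels"][u[1]-35:u[1]+35,u[0]-35:u[0]+35],None,fx=8,fy=8,interpolation=cv2.INTER_CUBIC)
cv2.imwrite("pics/s7.png",im)
E
```

```text
[0.574  0.0025 0.1886] [ 0.7  0.3 -0.9] 0.2862579368103903
scene tall_vial [([0.596, -0.001, 0.165], 0.64)]
scene vial_mid [([0.585, 0.001, 0.196], 0.49)]
scene vial_base [([0.594, -0.003, 0.167], 0.39)]
top tall_vial []
top vial_mid []
top vial_base []
[-9.75068299e-01  2.21904949e-01  8.33612605e-05] [2.21904954e-01 9.75068299e-01 5.89355140e-05]
[335.15562038 175.53798211]
crop origin [300 141]
```

View pics/s7.png

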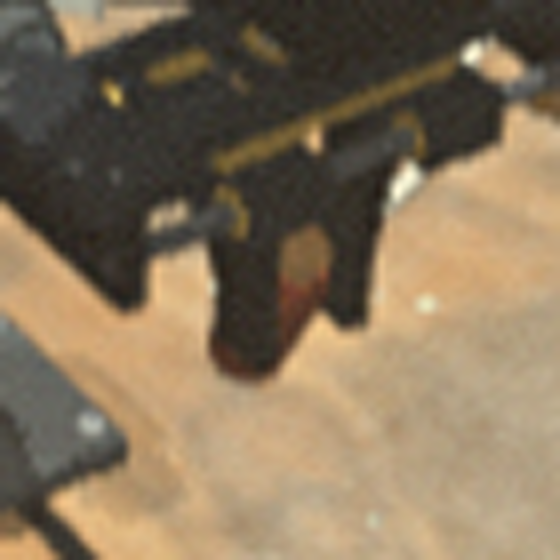

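The crop shows the tilted vial held between the fingers, with its red base end at (240,365) and its cork at (305,255). I'll fit tilt and position to that outline.

```bash
cat > fit.py <<'E'
from h import *
from scipy.optimize import least_squares
d=capture("scene");s=sense();o=np.array(s["tcp_pos"]);E=np.array(s["ee_rot"])
K=np.array([[d["fx"],0,d["cx"]],[0,d["fy"],d["cy"]],[0,0,1.]]);rv=cv2.Rodrigues(np.array(d["R"]))[0]
pj=lambda X:cv2.projectPoints(np.asarray(X,float).reshape(-1,3),rv,np.array(d["t"]).reshape(3,1),K,np.array([d["k1"],0,0,0,0.]))[0].reshape(-1,2)
pts=(np.array([(318,315),(300,340),(283,362),(268,377),(245,382),(222,373),(211,355)])+.5)/8-.5+[300,141]
cork=(np.array([305,252])+.5)/8-.5+[300,141]
a=np.linspace(0,2*np.pi,73)[:-1]
def pose(p):
    th=np.radians(p[2]); ax=E@np.array([np.sin(th),0,-np.cos(th)])   # cork: tool +x and up
    mid=o+E@np.array([p[0]/1e3,0,p[1]/1e3]); return mid,ax
def res(p):
    mid,ax=pose(p); b=mid-.034*ax; e1=E[:,1]; e2=np.cross(ax,e1)
    ring=.013*(np.cos(a)[:,None]*e1+np.sin(a)[:,None]*e2)
    h=cv2.convexHull(pj(np.vstack([b+ring,b+.058*ax+ring])).astype(np.float32))
    r=[cv2.pointPolygonTest(h,(float(x),float(y)),True) for x,y in pts]
    return np.r_[r,(pj(b+.063*ax)[0]-cork)*.4]
for t0 in (20,40,55):
    f=least_squares(res,[-8,-10,t0],loss="soft_l1",f_scale=.5,diff_step=1e-3)
    print(f.x.round(2),round(f.cost,3),pose(f.x)[0].round(4),f.fun.round(2))
E
python3 fit.py
```

```text
[-10.33  -4.85  27.91] 0.062 [0.5844 0.0016 0.1941] [-0.05 -0.05  0.07  0.1  -0.06 -0.15  0.23  0.16  0.05]
[-10.33  -4.85  27.9 ] 0.062 [0.5844 0.0016 0.1941] [-0.05 -0.05  0.07  0.1  -0.06 -0.15  0.23  0.16  0.04]
[ 5.47 18.8  36.48] 7.772 [0.569  0.0051 0.1705] [-0.73  0.57  1.4   1.7   0.4  -2.34 -4.91  1.95  5.13]
```

The fit is good (residuals under 0.25 px): tilt 28°, middle at (0.584, 0.002, 0.194). I need about 12° more, so it goes back to the rack edge for another push.

Call:
{"method": "servo_tool", "body": {
  "slide": [
    [0.007,0.021,0],
    [0.017,0.05,0],
    [0.029,0.085,0],
    [0.041,0.12,0],
    [0.05,0.145,0]
  ],
  "spin": [0,0,0,0,0],
  "grip": [0.9,0.9,0.9,0.9,0.9]
}}

```text
time_s: 28.12
tcp_pos: [0.5576, 0.1584, 0.1894]
ee_rot: [[-0.975, 0.222, 0.001], [0.222, 0.975, 0.001], [-0.0, 0.001, -1.0]]
wrist_force: [0.4, 1.0, -0.9]
gripper_width: 0.285
gripper_force: 30.0
```

Call:
{"method": "servo_tool", "body": {
  "slide": [
    [0.009,0.025,0],
    [0.017,0.045,0],
    [0.024,0.062,0],
    [0.024,0.065,0],
    [0.024,0.065,0]
  ],
  "spin": [-3,-6,-9,-10.7,-10.7],
  "grip": [0.9,0.9,0.9,0.9,0.9]
}}

```text
time_s: 28.53
tcp_pos: [0.5487, 0.2262, 0.1891]
ee_rot: [[-0.999, 0.035, 0.0], [0.035, 0.999, 0.0], [-0.0, 0.0, -1.0]]
wrist_force: [-0.1, -0.4, -0.5]
gripper_width: 0.289
gripper_force: 30.0
```

Call:
{"method": "servo_tool", "body": {
  "slide": [
    [0,0,0.03],
    [0,0,0.065],
    [0,0,0.1],
    [0,0,0.13],
    [0,0,0.148]
  ],
  "spin": [0,0,0,0,0],
  "grip": [0.9,0.9,0.9,0.9,0.9]
}}

```text
time_s: 28.95
tcp_pos: [0.5472, 0.2229, 0.0378]
ee_rot: [[-0.999, 0.04, -0.005], [0.04, 0.999, -0.003], [0.004, -0.003, -1.0]]
wrist_force: [-0.4, 0.4, -0.8]
gripper_width: 0.286
gripper_force: 30.0
```

Call:
{"method": "servo_tool", "body": {
  "slide": [
    [0.006,0,0],
    [0.012,0,0],
    [0.018,0,0],
    [0.021,0,0],
    [0.024,0,0]
  ],
  "spin": [0,0,0,0,0],
  "grip": [0.9,0.9,0.9,0.9,0.9]
}}

```text
time_s: 29.37
tcp_pos: [0.5266, 0.2267, 0.0437]
ee_rot: [[-0.999, 0.037, 0.006], [0.037, 0.999, 0.003], [-0.006, 0.004, -1.0]]
wrist_force: [5.3, -1.1, -0.2]
gripper_width: 0.287
gripper_force: 30.0
```

Call:
{"method": "servo_tool", "body": {
  "slide": [
    [0.003,0,0],
    [0.006,0,0],
    [0.008,0,0],
    [0.009,0,0],
    [0.009,0,0]
  ],
  "spin": [0,0,0,0,0],
  "grip": [0.9,0.9,0.9,0.9,0.9]
}}

```text
time_s: 29.78
tcp_pos: [0.5177, 0.2274, 0.043]
ee_rot: [[-0.999, 0.037, 0.005], [0.037, 0.999, 0.003], [-0.005, 0.004, -1.0]]
wrist_force: [4.4, 1.7, 3.6]
gripper_width: 0.285
gripper_force: 30.0
```

Call:
{"method": "servo_tool", "body": {
  "slide": [
    [-0.004,0,0],
    [-0.012,0,0],
    [-0.02,0,-0.005],
    [-0.025,0,-0.025],
    [-0.03,0,-0.06]
  ],
  "spin": [0,0,0,0,0],
  "grip": [0.9,0.9,0.9,0.9,0.9]
}}

```text
time_s: 30.2
tcp_pos: [0.543, 0.2222, 0.097]
ee_rot: [[-0.999, 0.04, -0.012], [0.04, 0.999, -0.007], [0.011, -0.007, -1.0]]
wrist_force: [-0.4, 0.4, -1.2]
gripper_width: 0.278
gripper_force: 30.0
```

Call:
{"method": "servo_tool", "body": {
  "slide": [
    [0,0,-0.03],
    [0,-0.01,-0.06],
    [-0.001,-0.02,-0.085],
    [-0.002,-0.03,-0.093],
    [-0.002,-0.03,-0.093]
  ],
  "spin": [2,5,8,10.7,10.7],
  "grip": [0.9,0.9,0.9,0.9,0.9]
}}

```text
time_s: 30.62
tcp_pos: [0.5476, 0.1934, 0.1967]
ee_rot: [[-0.974, 0.225, 0.002], [0.225, 0.974, 0.001], [-0.002, 0.002, -1.0]]
wrist_force: [0.5, -0.6, -0.2]
gripper_width: 0.283
gripper_force: 30.0
```

Call:
{"method": "servo_tool", "body": {
  "slide": [
    [-0.008,-0.022,0],
    [-0.019,-0.052,0.001],
    [-0.03,-0.084,0.002],
    [-0.042,-0.117,0.003],
    [-0.052,-0.147,0.003]
  ],
  "spin": [0,0,0,0,0],
  "grip": [0.9,0.9,0.9,0.9,0.9]
}}

```text
time_s: 31.03
tcp_pos: [0.5634, 0.038, 0.1888]
ee_rot: [[-0.975, 0.222, -0.006], [0.222, 0.975, -0.001], [0.005, -0.002, -1.0]]
wrist_force: [0.6, 1.1, -0.5]
gripper_width: 0.282
gripper_force: 30.0
```

Call:
{"method": "servo_tool", "body": {
  "slide": [
    [-0.006,-0.017,0],
    [-0.01,-0.027,0],
    [-0.012,-0.033,0],
    [-0.012,-0.033,0],
    [-0.012,-0.033,0]
  ],
  "spin": [0,0,0,0,0],
  "grip": [0.9,0.9,0.9,0.9,0.9]
}}

```text
time_s: 31.45
tcp_pos: [0.5689, 0.0055, 0.1906]
ee_rot: [[-0.975, 0.222, -0.001], [0.222, 0.975, -0.0], [0.001, -0.0, -1.0]]
wrist_force: [0.8, 0.3, -0.3]
gripper_width: 0.286
gripper_force: 30.0
```

```bash
python3 - <<'E'
from h import *
vial(); s=sense(); print(s["ee_rot"][0],s["ee_rot"][1])
d=capture("scene")
cv2.imwrite("pics/s8.png",cv2.resize(d["pixels"][141:211,300:370],None,fx=8,fy=8,interpolation=cv2.INTER_CUBIC))
for n in ["lens","camera_stand"]: print(n,[(np.round(q['point'],4).tolist(),round(q['conf'],2)) for q in tip_of(n,"scene")[:1]])
E
```

```text
[0.5689 0.0055 0.1906] [ 0.8  0.3 -0.3] 0.2856656437359144
scene tall_vial [([0.596, -0.004, 0.173], 0.44)]
scene vial_mid [([0.581, 0.003, 0.198], 0.44)]
scene vial_base [([0.598, -0.002, 0.17], 0.49)]
top tall_vial []
top vial_mid []
top vial_base []
[-9.75071436e-01  2.21891145e-01  1.17433656e-04] [2.21891154e-01 9.75071439e-01 6.96667806e-05]
lens [([0.7152, -0.0328, 0.2016], 0.81)]
camera_stand [([0.7687, -0.0431, -0.0004], 0.88)]
```

View pics/s8.png

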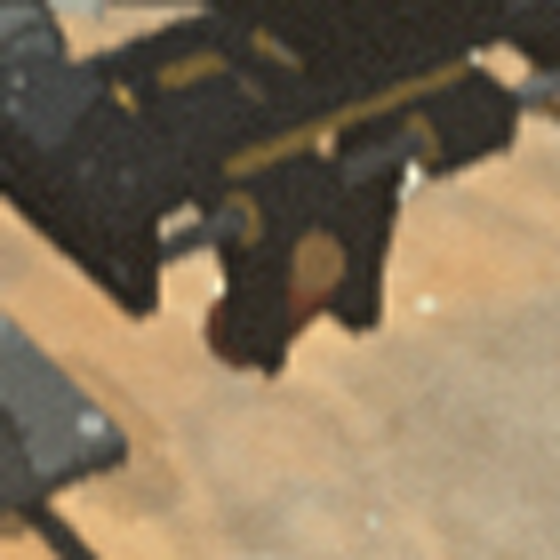

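The crop shows the base end further over (red at (207,330) to (245,368)) and the cork at (320,262). I'll refit.

```bash
sed -i 's/^pts=(np.array(.*\])+/pts=(np.array([(322,312),(305,330),(292,343),(245,368),(225,361),(210,342),(206,325),(212,305)])+/; s/305,252/320,262/' fit.py; python3 fit.py
```

```text
[-13.06  -6.61  33.82] 0.066 [0.5818 0.0021 0.1979] [ 0.17  0.01 -0.04  0.07 -0.05  0.03  0.03  0.06 -0.05 -0.31]
[-13.06  -6.61  33.82] 0.066 [0.5818 0.0021 0.1979] [ 0.17  0.01 -0.04  0.07 -0.05  0.03  0.03  0.06 -0.05 -0.31]
[-13.06  -6.61  33.82] 0.066 [0.5818 0.0021 0.1979] [ 0.17  0.01 -0.04  0.07 -0.05  0.03  0.03  0.06 -0.05 -0.31]
```

Tilt is about 34° by the fit and about 32° from the networks. One more push should bring it to about 40°.

Call:
{"method": "servo_tool", "body": {
  "slide": [
    [0.007,0.021,0],
    [0.017,0.05,0],
    [0.029,0.085,0],
    [0.041,0.12,0],
    [0.05,0.145,0]
  ],
  "spin": [0,0,0,0,0],
  "grip": [0.9,0.9,0.9,0.9,0.9]
}}

```text
time_s: 32.47
tcp_pos: [0.5524, 0.1597, 0.1914]
ee_rot: [[-0.975, 0.222, 0.001], [0.222, 0.975, 0.001], [-0.0, 0.001, -1.0]]
wrist_force: [0.9, -0.9, -0.2]
gripper_width: 0.286
gripper_force: 30.0
```

Call:
{"method": "servo_tool", "body": {
  "slide": [
    [0.009,0.025,0],
    [0.016,0.045,0],
    [0.022,0.06,0],
    [0.022,0.062,0],
    [0.022,0.062,0]
  ],
  "spin": [-3,-6,-9,-10.7,-10.7],
  "grip": [0.9,0.9,0.9,0.9,0.9]
}}

```text
time_s: 32.88
tcp_pos: [0.5449, 0.224, 0.1911]
ee_rot: [[-0.999, 0.036, -0.0], [0.036, 0.999, -0.0], [0.0, -0.0, -1.0]]
wrist_force: [0.2, -0.5, -0.8]
gripper_width: 0.282
gripper_force: 30.0
```

Call:
{"method": "servo_tool", "body": {
  "slide": [
    [0,0,0.03],
    [0,0,0.065],
    [0,0,0.1],
    [0,0,0.13],
    [0,0,0.152]
  ],
  "spin": [0,0,0,0,0],
  "grip": [0.9,0.9,0.9,0.9,0.9]
}}

```text
time_s: 33.3
tcp_pos: [0.5439, 0.2213, 0.0366]
ee_rot: [[-0.999, 0.04, -0.003], [0.04, 0.999, -0.002], [0.003, -0.002, -1.0]]
wrist_force: [-0.0, 1.3, 0.1]
gripper_width: 0.285
gripper_force: 30.0
```

Call:
{"method": "servo_tool", "body": {
  "slide": [
    [0.006,0,0],
    [0.012,0,0],
    [0.018,0,0],
    [0.022,0,0],
    [0.026,0,0]
  ],
  "spin": [0,0,0,0,0],
  "grip": [0.9,0.9,0.9,0.9,0.9]
}}

```text
time_s: 33.72
tcp_pos: [0.5198, 0.2246, 0.0414]
ee_rot: [[-0.999, 0.037, 0.004], [0.037, 0.999, 0.003], [-0.004, 0.003, -1.0]]
wrist_force: [2.6, -0.7, 0.3]
gripper_width: 0.285
gripper_force: 30.0
```

Call:
{"method": "servo_tool", "body": {
  "slide": [
    [0.003,0,0],
    [0.006,0,0],
    [0.008,0,0],
    [0.008,0,0],
    [0.008,0,0]
  ],
  "spin": [0,0,0,0,0],
  "grip": [0.9,0.9,0.9,0.9,0.9]
}}

```text
time_s: 34.13
tcp_pos: [0.5118, 0.2249, 0.0403]
ee_rot: [[-0.999, 0.037, 0.002], [0.037, 0.999, 0.001], [-0.002, 0.001, -1.0]]
wrist_force: [1.2, 0.9, 4.9]
gripper_width: 0.282
gripper_force: 30.0
```

Call:
{"method": "servo_tool", "body": {
  "slide": [
    [-0.004,0,0],
    [-0.012,0,0],
    [-0.022,0,-0.005],
    [-0.03,0,-0.025],
    [-0.036,0,-0.06]
  ],
  "spin": [0,0,0,0,0],
  "grip": [0.9,0.9,0.9,0.9,0.9]
}}

```text
time_s: 34.55
tcp_pos: [0.5439, 0.22, 0.0943]
ee_rot: [[-0.999, 0.04, -0.013], [0.04, 0.999, -0.007], [0.012, -0.008, -1.0]]
wrist_force: [-0.0, -0.3, -1.7]
gripper_width: 0.283
gripper_force: 30.0
```

Call:
{"method": "servo_tool", "body": {
  "slide": [
    [0,0,-0.03],
    [0,-0.01,-0.06],
    [-0.001,-0.02,-0.085],
    [-0.002,-0.03,-0.093],
    [-0.002,-0.03,-0.093]
  ],
  "spin": [2,5,8,10.7,10.7],
  "grip": [0.9,0.9,0.9,0.9,0.9]
}}

```text
time_s: 34.97
tcp_pos: [0.5482, 0.1913, 0.1938]
ee_rot: [[-0.974, 0.226, 0.0], [0.226, 0.974, 0.001], [-0.0, 0.001, -1.0]]
wrist_force: [0.9, 1.2, -1.6]
gripper_width: 0.279
gripper_force: 30.0
```

Call:
{"method": "servo_tool", "body": {
  "slide": [
    [-0.008,-0.022,0],
    [-0.019,-0.052,0.001],
    [-0.03,-0.084,0.001],
    [-0.042,-0.117,0.001],
    [-0.052,-0.147,0.001]
  ],
  "spin": [0,0,0,0,0],
  "grip": [0.9,0.9,0.9,0.9,0.9]
}}

```text
time_s: 35.38
tcp_pos: [0.5643, 0.036, 0.1884]
ee_rot: [[-0.975, 0.222, -0.006], [0.222, 0.975, -0.001], [0.006, -0.003, -1.0]]
wrist_force: [0.4, 0.4, -0.4]
gripper_width: 0.284
gripper_force: 30.0
```

Call:
{"method": "servo_tool", "body": {
  "slide": [
    [-0.005,-0.017,0],
    [-0.008,-0.027,0],
    [-0.01,-0.0315,0],
    [-0.01,-0.0315,0],
    [-0.01,-0.0315,0]
  ],
  "spin": [0,0,0,0,0],
  "grip": [0.9,0.9,0.9,0.9,0.9]
}}

```text
time_s: 35.8
tcp_pos: [0.5683, 0.0055, 0.1904]
ee_rot: [[-0.975, 0.222, -0.002], [0.222, 0.975, -0.0], [0.002, -0.0, -1.0]]
wrist_force: [0.0, 0.2, -0.5]
gripper_width: 0.281
gripper_force: 30.0
```

```bash
python3 - <<'E'
from h import *
vial(); s=sense(); print(s["ee_rot"][0],s["ee_rot"][1])
d=capture("scene")
cv2.imwrite("pics/s9.png",cv2.resize(d["pixels"][141:211,300:370],None,fx=8,fy=8,interpolation=cv2.INTER_CUBIC))
E
```

```text
[0.5683 0.0055 0.1904] [ 0.   0.2 -0.5] 0.2806710397319441
scene tall_vial [([0.603, -0.001, 0.177], 0.43)]
scene vial_mid [([0.585, 0.001, 0.201], 0.66)]
scene vial_base [([0.6, -0.004, 0.175], 0.65)]
top tall_vial []
top vial_mid []
top vial_base []
[-9.75042833e-01  2.22016818e-01  8.07197517e-05] [2.22016826e-01 9.75042830e-01 9.56272838e-05]
```

View pics/s9.png

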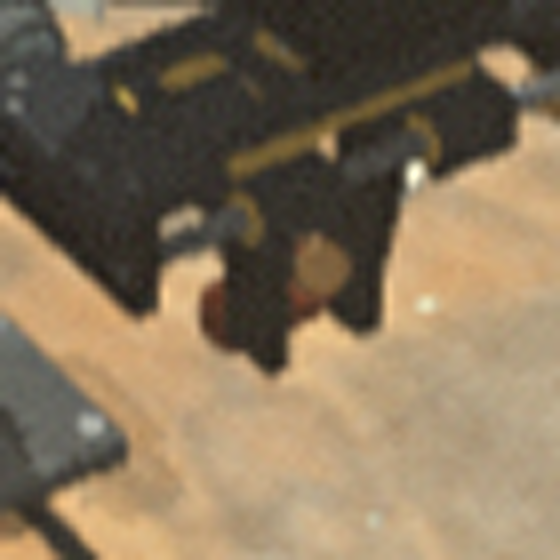

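The crop shows the base end now higher on the left (edge (202,315), bottom (235,350)) and the cork nearly end-on at (323,263). I'll refit.

```bash
sed -i 's/^pts=(np.array(.*\])+/pts=(np.array([(322,308),(305,320),(292,330),(243,353),(228,348),(210,337),(202,315),(206,292)])+/; s/320,262/323,264/' fit.py; python3 fit.py; python3 -c "
from h import *
dish()"
```

```text
[-13.94  -9.32  39.37] 0.127 [0.5822 0.002  0.2007] [ 0.17  0.06 -0.11  0.03  0.18 -0.18  0.02  0.14  0.02 -0.38]
[-13.94  -9.31  39.37] 0.127 [0.5822 0.002  0.2007] [ 0.17  0.06 -0.11  0.03  0.18 -0.18  0.02  0.14  0.02 -0.38]
[-13.94  -9.31  39.37] 0.127 [0.5822 0.002  0.2007] [ 0.17  0.06 -0.11  0.03  0.18 -0.18  0.02  0.14  0.02 -0.38]
scene rim 275 (array([0.5823, 0.0045]), 0.0614) [([0.5872, -0.0018, -0.0006], 0.95), ([0.5081, 0.3457, 0.012], 0.55)]
top rim 54 (array([5.833e-01, 1.000e-04]), 0.0615) [([0.5816, 0.006, 0.0026], 0.86)]
```

The tilt is 39.4° and the middle is within 2.5 mm of the focus. A last small trim, a hold, then hand in.

Call:
{"method": "servo_tool", "body": {
  "slide": [
    [-0.001,-0.001,0],
    [-0.0017,-0.0017,0.0005],
    [-0.0017,-0.0017,0.0005],
    [-0.0017,-0.0017,0.0005],
    [-0.0017,-0.0017,0.0005]
  ],
  "spin": [0,0,0,0,0],
  "grip": [0.9,0.9,0.9,0.9,0.9]
}}

```text
time_s: 36.92
tcp_pos: [0.5698, 0.0027, 0.1907]
ee_rot: [[-0.975, 0.223, -0.0], [0.223, 0.975, 0.0], [0.0, -0.0, -1.0]]
wrist_force: [-0.6, -0.7, -0.4]
gripper_width: 0.281
gripper_force: 30.0
```

Call:
{"method": "servo_tool", "body": {
  "slide": [
    [0,0,0],
    [0,0,0],
    [0,0,0],
    [0,0,0],
    [0,0,0]
  ],
  "spin": [0,0,0,0,0],
  "grip": [0.9,0.9,0.9,0.9,0.9]
}}

```text
time_s: 37.33
tcp_pos: [0.5699, 0.0028, 0.1908]
ee_rot: [[-0.975, 0.223, -0.0], [0.223, 0.975, 0.0], [0.0, 0.0, -1.0]]
wrist_force: [0.1, 0.2, 0.1]
gripper_width: 0.279
gripper_force: 30.0
```

Call:
{"method": "servo_tool", "body": {
  "slide": [
    [0,0,0],
    [0,0,0],
    [0,0,0],
    [0,0,0],
    [0,0,0]
  ],
  "spin": [0,0,0,0,0],
  "grip": [0.9,0.9,0.9,0.9,0.9]
}}

```text
time_s: 37.75
tcp_pos: [0.5699, 0.0028, 0.1907]
ee_rot: [[-0.975, 0.223, -0.0], [0.223, 0.975, -0.0], [0.0, -0.0, -1.0]]
wrist_force: [-0.5, 1.0, -1.2]
gripper_width: 0.28
gripper_force: 30.0
```

```bash
python3 -c "
from h import *
vial(); print(np.abs(sense()['joint_velocities']).max())
for n in ['short_vial_a','candle_cup','tape']: print(n,[(np.round(q['point'],3).tolist(),round(q['conf'],2)) for q in tip_of(n,'scene')[:2]])
print(finish_job())"
```

```text
[0.5699 0.0028 0.1907] [-0.5  1.  -1.2] 0.28021623844507554
scene tall_vial [([0.604, -0.003, 0.179], 0.56)]
scene vial_mid [([0.584, -0.0, 0.201], 0.62)]
scene vial_base []
top tall_vial []
top vial_mid []
top vial_base []
0.0928706329726109
short_vial_a [([0.512, 0.347, 0.009], 0.57), ([0.508, 0.282, 0.005], 0.54)]
candle_cup [([0.683, 0.121, -0.004], 0.56)]
tape [([0.622, -0.267, 0.003], 0.51)]
the job is handed in; nothing more can be done
None
```

The job is handed in, with no verdict returned: the dish fits the mark to about 1 mm, and the tall vial is held still at the focus point, tipped about 39° with its base towards the lens; the short vials, cup and tape read where they started.

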